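# Weigh-check used capacitors and send the tote to the station

### The job

Prove the bench balance by standing the check weight centred on its pan for a moment, then put it back in the middle of its rest pad. Then weigh the can capacitors on the bench one at a time, from the biggest to the smallest, each upright and let go at the centre of the pan for a second, and stand each one after its weighing in an empty cell of the divided tote. When all are in the tote, push it gently along the rollers until it is fully home against the stop of the station bay; do not press the pan down onto its stop, and leave everything else on the bench alone.

Things in the scene. Friction and masses are not known exactly. Their poses are not given: they have to be found in the camera images.
- track: fixed roller track, 360 mm long (own x), 200 wide; rails 62 high, 176 apart; ten free-turning rollers, tops 50 mm above the bench. Origin: centre of its underside. Its +x end (away from the robot) is the station bay: 90 mm cheeks and a 92 mm high end stop, inner face at track x = +153 mm; the -x end is open. The tote is pushed along +x; the rollers turn lightly and it stays where left.
- bay (a point): where the tote's origin comes to lie when it is fully home in the bay, against the end stop: track (69, 0, 50) mm. Moves with the track.
- tote: grey open tote 168 x 168 x 30 mm, 0.45 kg, walls, dividers and floor 4 mm; 2 x 2 cells of 78 mm, centres at (+-41, +-41) mm. Origin: centre of its underside; x as the track's x (within 0.04 rad). On its -x wall a bar handle to push: 100 mm long along y, 11 thick, at tote x = -119 mm, 22 mm above the underside. Starts on the rollers at the open end, 130 to 155 mm short of home.
- balance: white bench balance fixed on the bench, 190 (x) x 160 (y) mm, housing 44 mm high, dark display on its -x edge, round pan on top. Origin: centre of its underside.
- pan_top (a point): centre of the upper face of the round steel pan (130 mm across, 6 mm thick, with a dark circle of 72 mm across marked round its centre). About 70 mm above the bench when empty; sinks with the load.
- pan (a joint): travel of the sprung pan downward in m: about 0 empty, spring about 600 N/m (about 8 mm under the check weight, 1.4 to 7.5 mm under a capacitor), hard stop at 15 mm.
- pad: round black rubber rest pad fixed on the bench, 84 mm across, 5 mm thick, on which the check weight starts. Origin: centre of its underside.
- pad_top (a point): centre of the upper face of the rest pad.
- check_weight: steel check weight, 0.5 kg: cylinder 64 mm across and 42 mm high, a thin neck, and on top a round grip knob 30 mm across from 54 to 78 mm above the underside. Origin: centre of its underside, z up.
- cap_xl: the largest can capacitor: upright grey cylinder 66 mm across and 84 mm high with two flat terminals on top (3 mm proud), about 0.36 kg (0.75 to 1.25 times that). Origin: centre of its underside, z up along the can. Stands loose on the bench; may be absent (None from the start).
- cap_l: the second-size can capacitor: upright grey cylinder 59 mm across and 76 mm high with two flat terminals on top (3 mm proud), about 0.26 kg (0.75 to 1.25 times that). Origin: centre of its underside, z up along the can. Stands loose on the bench; may be absent (None from the start).
- cap_m: the third-size can capacitor: upright grey cylinder 52 mm across and 70 mm high with two flat terminals on top (3 mm proud), about 0.19 kg (0.75 to 1.25 times that). Origin: centre of its underside, z up along the can. Stands loose on the bench; may be absent (None from the start).
- cap_s: the smallest can capacitor: upright grey cylinder 44 mm across and 62 mm high with two flat terminals on top (3 mm proud), about 0.12 kg (0.75 to 1.25 times that). Origin: centre of its underside, z up along the can. Stands loose on the bench; may be absent (None from the start).
- multimeter: yellow multimeter 155 x 80 x 36 mm lying on the bench; a bystander to be left alone. Origin: centre of its underside.
- screwdriver: screwdriver 190 mm long lying on the bench; a bystander to be left alone. Origin: the middle of its length, at the underside.
- wrench: wrench 160 mm long lying on the bench; a bystander to be left alone. Origin: the middle of its length, at the underside.
- spool: solder spool, 60 mm across, 50 mm high; a bystander to be left alone. Origin: centre of its underside.
- ferrite: dark ferrite ring, 40 mm across, 18 mm high; a bystander to be left alone. Origin: centre of its underside.
- heatsink: finned aluminium heat sink 70 x 90 x 31 mm; a bystander to be left alone. Origin: centre of its underside.
- toroid: small copper-coloured ring core, 36 mm across, 16 mm high, lying among the capacitors; a bystander to be left alone. Origin: centre of its underside.
Not all that is in view belongs to the job. Leave any pink or turquoise look-alike of the pad alone.

How it is judged:
On the way, in this order (a step that is already met when the one before it is completed fails the run):
1. the check weight stands centred (within 15 mm) and let go, on the pan (horizontal distance between check_weight and pan_top below 0.015 m and z of check_weight in the frame of pan_top between -0.003 and 0.004 m and angle between check_weight's own z axis and vertical below 0.1 rad and contact force between the fingers and check_weight below 0.1 N and linear speed of check_weight below 0.02 m/s), for 0.5 s.
2. the check weight is back on its rest pad, let go (horizontal distance between check_weight and pad_top below 0.015 m and z of check_weight in the frame of pad_top below 0.004 m and angle between check_weight's own z axis and vertical below 0.1 rad and contact force between the fingers and check_weight below 0.1 N and linear speed of check_weight below 0.02 m/s), for 0.3 s.
3. the largest capacitor stands upright, centred (within 15 mm) and let go, on the pan (horizontal distance between cap_xl and pan_top below 0.015 m and z of cap_xl in the frame of pan_top between -0.003 and 0.004 m and angle between cap_xl's own z axis and vertical below 0.1 rad and contact force between the fingers and cap_xl below 0.1 N and linear speed of cap_xl below 0.02 m/s), for 0.5 s.
4. the second-size capacitor stands upright, centred (within 15 mm) and let go, on the pan (horizontal distance between cap_l and pan_top below 0.015 m and z of cap_l in the frame of pan_top between -0.003 and 0.004 m and angle between cap_l's own z axis and vertical below 0.1 rad and contact force between the fingers and cap_l below 0.1 N and linear speed of cap_l below 0.02 m/s), for 0.5 s.
5. the third-size capacitor stands upright, centred (within 15 mm) and let go, on the pan (horizontal distance between cap_m and pan_top below 0.015 m and z of cap_m in the frame of pan_top between -0.003 and 0.004 m and angle between cap_m's own z axis and vertical below 0.1 rad and contact force between the fingers and cap_m below 0.1 N and linear speed of cap_m below 0.02 m/s), for 0.5 s.
6. the smallest capacitor stands upright, centred (within 15 mm) and let go, on the pan (horizontal distance between cap_s and pan_top below 0.015 m and z of cap_s in the frame of pan_top between -0.003 and 0.004 m and angle between cap_s's own z axis and vertical below 0.1 rad and contact force between the fingers and cap_s below 0.1 N and linear speed of cap_s below 0.02 m/s), for 0.5 s.
7. all capacitors stand in the tote while it is still outside the bay (x of cap_xl in the frame of tote between -0.082 and 0.082 m and y of cap_xl in the frame of tote between -0.082 and 0.082 m and z of cap_xl in the frame of tote between -0.002 and 0.009 m and angle between each of cap_xl, cap_l, cap_m, cap_s's own z axis and vertical below 0.1 rad and contact force between the fingers and cap_xl below 0.1 N and x of cap_l in the frame of tote between -0.082 and 0.082 m and y of cap_l in the frame of tote between -0.082 and 0.082 m and z of cap_l in the frame of tote between -0.002 and 0.009 m and contact force between the fingers and cap_l below 0.1 N and x of cap_m in the frame of tote between -0.082 and 0.082 m and y of cap_m in the frame of tote between -0.082 and 0.082 m and z of cap_m in the frame of tote between -0.002 and 0.009 m and contact force between the fingers and cap_m below 0.1 N and x of cap_s in the frame of tote between -0.082 and 0.082 m and y of cap_s in the frame of tote between -0.082 and 0.082 m and z of cap_s in the frame of tote between -0.002 and 0.009 m and contact force between the fingers and cap_s below 0.1 N and x of tote in the frame of track below 0.02 m), for 0.2 s.
8. the loaded tote is home against the stop of the bay (x of tote in the frame of track above 0.06 m and angle between the x axis of tote and the x axis of track, either way round below 0.08 rad and angle between tote's own z axis and vertical below 0.05 rad and z of tote in the frame of track below 0.056 m and linear speed of tote below 0.02 m/s and x of cap_xl in the frame of tote between -0.082 and 0.082 m and y of cap_xl in the frame of tote between -0.082 and 0.082 m and z of cap_xl in the frame of tote between -0.002 and 0.009 m and angle between each of cap_xl, cap_l, cap_m, cap_s's own z axis and vertical below 0.1 rad and contact force between the fingers and cap_xl below 0.1 N and x of cap_l in the frame of tote between -0.082 and 0.082 m and y of cap_l in the frame of tote between -0.082 and 0.082 m and z of cap_l in the frame of tote between -0.002 and 0.009 m and contact force between the fingers and cap_l below 0.1 N and x of cap_m in the frame of tote between -0.082 and 0.082 m and y of cap_m in the frame of tote between -0.082 and 0.082 m and z of cap_m in the frame of tote between -0.002 and 0.009 m and contact force between the fingers and cap_m below 0.1 N and x of cap_s in the frame of tote between -0.082 and 0.082 m and y of cap_s in the frame of tote between -0.082 and 0.082 m and z of cap_s in the frame of tote between -0.002 and 0.009 m and contact force between the fingers and cap_s below 0.1 N), for 0.3 s.
At the end, for the whole second after the job is handed in: Every capacitor present stands upright on the floor of a cell of the tote (one per cell), the tote is at rest within 9 mm of the stop of the bay and straight in the track, the check weight stands at rest within 15 mm of the middle of its rest pad, the pan is empty, and all is let go (all of step 2 and all of step 8 and value of joint pan below 0.0008 m); the robot touches nothing.
It fails at once if the pan is pressed down to its stop (13.5 mm or more) (value of joint pan above 0.0135 m).
It fails at once if the tote is shoved faster than 0.5 m/s (linear speed of tote above 0.5 m/s).
It fails at once if a bystander is moved by more than 30 mm (the small ring core among the capacitors: 70 mm) (distance of any of multimeter, screwdriver, wrench, spool, ferrite, heatsink from where it was at the start of the episode above 0.03 m or distance of toroid from where it was at the start of the episode above 0.07 m).
Of cap_xl, cap_l, cap_m, cap_s only 2 to 3 are there at a start; the rules pass over those that are not, and their reading is None.
At some moment in a run one of cap_xl, cap_l, cap_m, cap_s, check_weight may be knocked a few centimetres aside while the robot is not near it.
It also fails if it takes over 210 s, if anything falls off the work surface, if the arm or the gripper's body presses on something with over 40 N, if the wrist force passes 120 N, or if a joint passes its speed limit or range.

### The arm

A 7-joint arm with a two-finger parallel gripper is mounted at the origin on the work surface. World frame = base frame: x ahead of the robot, y to its left, z up, the work surface at z = 0. Lengths are in m, angles in rad, forces in N, time in s.
With the tool pointing down it reaches from about 0.35 to 0.9 m from the base axis. Payload 8.1 kg.
Tool frame: the origin (TCP) lies midway between the tips of the shut fingers; the grasp point (between the pads) lies 19 mm behind it; z points along the fingers, y is the line along which they close (so a half turn about z gives the same grasp; the last joint's range is limited). The gripper opens to 92 mm and grips with 3 to 60 N. Pads are 19 mm wide; open, the fingers measure 130 mm over their backs; the gripper's body (75 mm by 190 mm) begins 47 mm behind the grasp point.
Start: joints at [-1.218, 0.434, 0.025, 1.573, -0.012, 1.134, -0.075], TCP at [0.275, 0.561, 0.194] pointing down, gripper open.
Joint ranges: [-2.62, 2.62], [-0.44, 2.09], [-1.27, 1.32], [0.08, 2.57], [-1.32, 4.46], [0.12, 2], [-2.74, 2.74]. Speed limits (rad/s): [2.22, 2.22, 3.01, 3.01, 3.14, 3.14, 3.14].

### API

Orientations are given as a rotation vector (axis times angle).
In Python, from cell import observe, cams, job gives the robot as it stands. The module is installed in compiled form; this text tells all that it offers.
- The arm moves only by the tool step_arm, never from a script. Its argument "steps" is a list of rows, each a list of 6 numbers: the shift along the world's x, y, z in mm, then the turn, a rotation vector about the world's x, y, z in rad. In form: [[dx, dy, dz, rx, ry, rz], ...]. A call has 1 to 20 rows; each row shifts and turns the commanded pose from where the row before left it; what a row does not reach is not made up. A row lasts 1/12 s, in which the tool goes at most 41.7 mm and 7.16 degrees, less where a joint would pass 70% of its speed; a pose out of reach is approached as far as the arm can. A call with a gripper value outside its range is refused whole. "gripper" is the opening, from 0 (shut) to 1 (fully open), set as the call begins (left out, the last holds). The fingers move at their own pace and stop on an object; "force" is the grip in N (left out, the last holds). Time passes only in rows, so rows that do not move let the fingers close. It gives the time, the measured TCP pose, the force, the opening and the grip force at its end, in the units of the state.
- observe(): the state, without advancing time (a new reading comes with each control period).
- cams.get_image(name): name is "scene" or "top"; returns the picture (384x512x3 uint8, red, green, blue); there is no depth.
- cams.get_calibration(name): a dict with "fov_y" (degrees; the focal length in pixels is half the picture's height over the tangent of half this angle, whatever the lens; pixels are square), "cx", "cy" (the principal point, pixels), "dist_coeffs" ([k1, k2, p1, p2, k3] as OpenCV has them; the pictures are not rectified), "world_to_cam" (4x4, takes a point from world to camera coordinates). Camera axes: x right, y up, looking along -z (the intrinsics and any distortion apply to the point x, -y, -z); pixel columns grow to the right and rows downward; lengths in m; the calibration is good to about 2 mm. A picture is of the moment at which its call begins. get_calibration takes no time and is no camera call.
- job.sign_off(): hands the job in; it is judged then, once.
The state is a dict: "clock": time; "joints": joint angles; "dq": joint speeds; "joint_efforts": joint torques, N m; "position": TCP position; "ee_rot": TCP orientation; "force": force on the tool from outside, world axes, zero at the start; "ft_torque": the same for the moment, N m; "width": opening from 0.0 (shut) to 1.0 (fully open); "gripper_force": force on a finger pad.
Only numpy, scipy, OpenCV 4.12 (cv2) and the standard library are available. Lean on these libraries where they do the work, as an engineer would, in place of code of your own. Each camera call takes 0.05 s, during which the arm holds its last target. There are 200 camera calls.

## Working session

There is one attempt and no reset: what is moved stays moved. The work goes in short steps, Python scripts to look and compute and a tool call to move; the robot and the scene stay as the last step left them, time stands still between calls to the robot, and variables do not carry over. Pictures are saved under pics/ and viewed, at most 14 in all, crops included, and the job is handed in when it is done.

Besides the shell and the picture viewer there is one more tool, called after "Emit:" by a JSON object that holds its "name" and its "arguments", one argument or row to a line. step_arm: Moves the arm, as the interface text tells. Its arguments: {"type":"object","properties":{"steps":{"type":"array","items":{"type":"array","items":{"type":"number"}}},"gripper":{"type":"number"},"force":{"type":"number"}},"required":["steps"]}

```bash
mkdir -p pics; cat > h.py <<'E'
import numpy as np, cv2
from cell import observe, cams, job
def cal(n):
    c=cams.get_calibration(n); f=192/np.tan(np.radians(c['fov_y'])/2)
    K=np.array([[f,0,c['cx']],[0,f,c['cy']],[0,0,1.]]); return K,np.array(c['dist_coeffs'],float),np.array(c['world_to_cam'])
def px2w(n,uv,z):
    K,d,T=cal(n); p=cv2.undistortPoints(np.array(uv,float).reshape(-1,1,2),K,d).reshape(-1,2)
    r=np.c_[p[:,0],-p[:,1],-np.ones(len(p))]@T[:3,:3]; o=-T[:3,:3].T@T[:3,3]
    z=np.broadcast_to(z,len(p)); return o+r*((z-o[2])/r[:,2])[:,None]
def w2px(n,X):
    K,d,T=cal(n); q=np.atleast_2d(X)@T[:3,:3].T+T[:3,3]
    return cv2.projectPoints(q*[1,-1,-1],np.zeros(3),np.zeros(3),K,d)[0].reshape(-1,2)
def shot(n,f,crop=None,s=1):
    im=cams.get_image(n); 
    if crop: x0,y0,x1,y1=crop; im=im[y0:y1,x0:x1]
    cv2.imwrite('pics/'+f,cv2.resize(im,None,fx=s,fy=s,interpolation=cv2.INTER_CUBIC)[:,:,::-1])
E
python3 -c "
from h import *
shot('scene','s0.png',None,1.56); shot('top','t0.png',None,1.56)
print(observe())
for n in('scene','top'):
  K,d,T=cal(n);print(K[0,0],d,-T[:3,:3].T@T[:3,3])"
```

```text
{'clock': 0.1, 'joints': array([-1.21759811,  0.43512981,  0.02495249,  1.57399587, -0.01159524,
        1.13400433, -0.0750551 ]), 'dq': array([ 0.00055391,  0.00017747,  0.00036139, -0.00201268,  0.00037122,
        0.0008377 ,  0.00086313]), 'joint_efforts': array([ 3.17166894e-03, -6.69124818e+01,  9.88325849e-01, -3.15146148e+01,
       -6.04963652e-02,  3.74169101e-02,  1.27740218e-04]), 'position': array([0.27493274, 0.56072354, 0.1934418 ]), 'ee_rot': array([-7.09745417e-01, -3.06016964e+00,  2.16581069e-03]), 'force': array([ 0.17297249, -0.21613995,  0.69146935]), 'ft_torque': array([-0.04301364, -0.05149343,  0.05041764]), 'gripper_force': 0.0, 'width': 1.0018005415495992}
352.2028071231693 [-0.01786036  0.          0.          0.          0.        ] [1.11070662 0.49030362 0.75347454]
479.51096052054095 [-0.09591563  0.          0.          0.          0.        ] [ 0.29111566 -0.06833814  1.34606038]
```

View pics/s0.png

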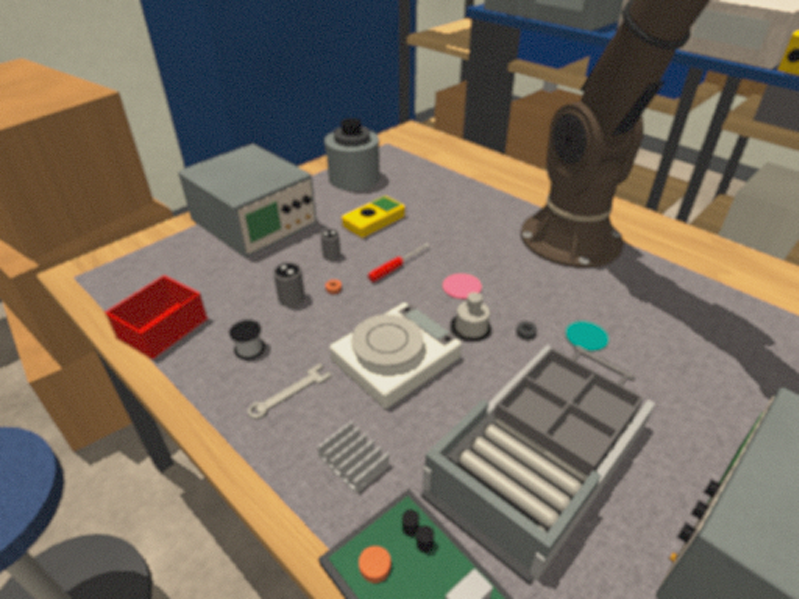

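View pics/t0.png

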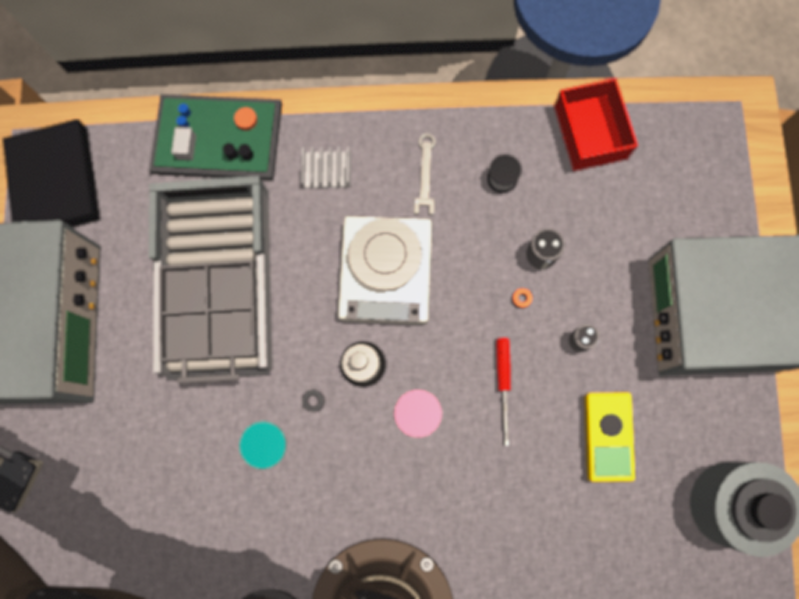

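The scene shows two cans and the check weight on its black pad. In the t0 picture the cans are at (545,248) and (583,338). Possible mix-ups:
- **For a can:** spool (504,173), the large grey canister (760,510), board parts (230,150).
- **For the pad:** pink disc (418,413) and turquoise disc (263,445). The real pad is the black one at (362,363).

Close crops come next.

```bash
python3 -c "
from h import *
shot('top','t1.png',(320,135,430,235),6); shot('top','t2.png',(90,110,290,260),4); shot('scene','s1.png',(145,140,355,290),3.8)"
```

```text
(no output)
```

View pics/t1.png

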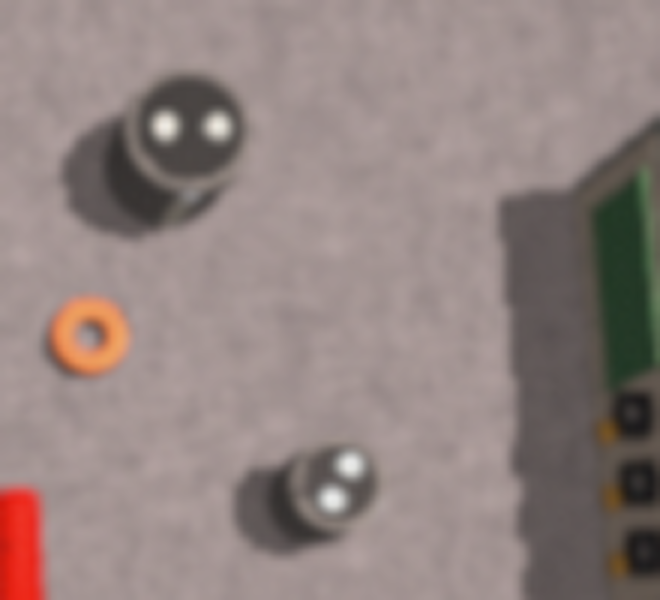

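View pics/t2.png

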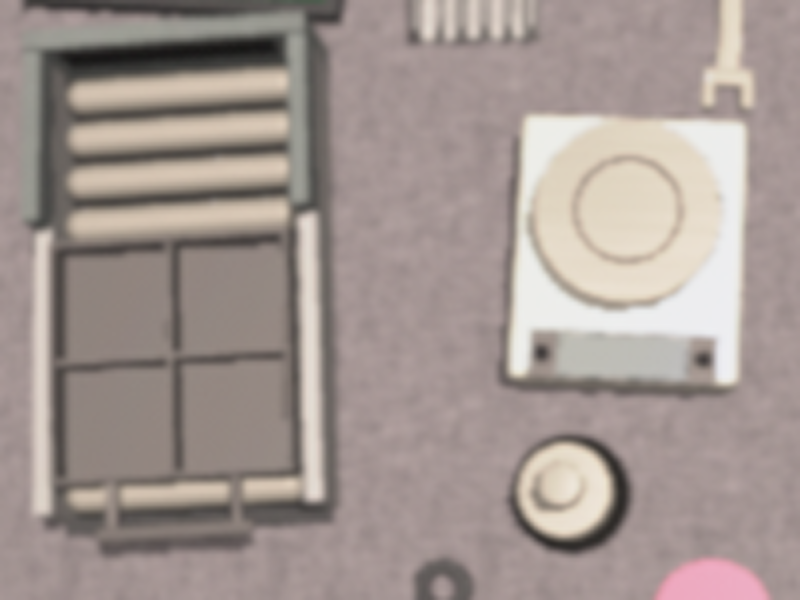

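View pics/s1.png

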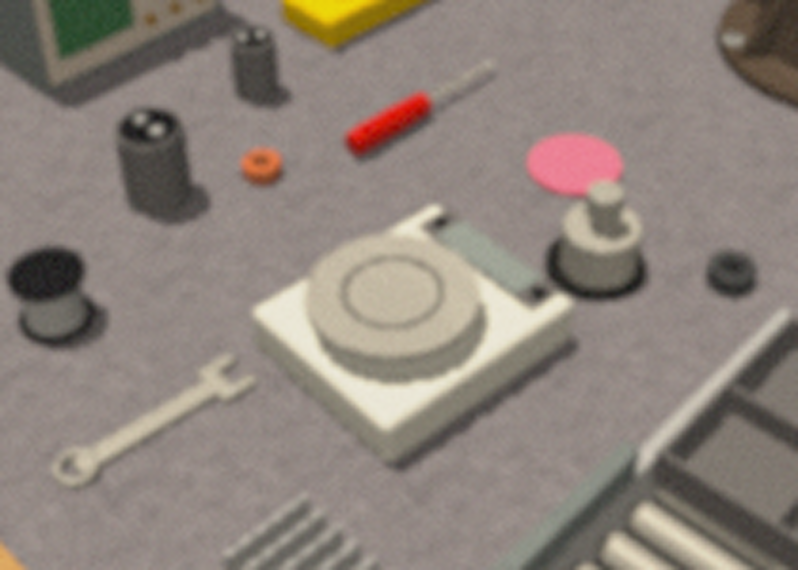

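```bash
cat >> h.py <<'E'
def nat(p,s,x0,y0): return (np.atleast_2d(p)+.5)/s-.5+[x0,y0]
def ray(n,uv):
    a=px2w(n,uv,0.)[0]; b=px2w(n,uv,.3)[0]; d=b-a; return a,d/np.linalg.norm(d)
def tri(t,s):
    a,d=ray('top',t); b,e=ray('scene',s); M=np.c_[d,-e]; k=np.linalg.lstsq(M,b-a,rcond=None)[0]
    p,q=a+k[0]*d,b+k[1]*e; return (p+q)/2,np.linalg.norm(p-q)
E
python3 -c "
from h import *
np.set_printoptions(precision=4,suppress=True)
t1=lambda p:nat(p,6,320,135); t2=lambda p:nat(p,4,90,110); s1=lambda p:nat(p,3.8,145,140)
print('big',tri(t1((191,127)),s1((149,124))),'small',tri(t1((341,482)),s1((254,37))))
print('pan',tri(t2((629,210)),s1((393,292))),'knob',tri(t2((561,483)),s1((606,192))))
for z in(.062,.07,.076,.084):
  for nm,ps in(('big',[(127,131),(244,131),(186,73),(186,187)]),('small',[(287,487),(378,487),(333,444),(333,531)])):
    w=px2w('top',t1(ps),z); print(nm,z,w.mean(0),np.linalg.norm(w[0]-w[1]),np.linalg.norm(w[2]-w[3]))
print('pan d',px2w('top',t2([(530,210),(721,210),(627,118),(627,303)]),.07))
print('ring',px2w('top',t2([(573,210),(684,210),(628,156),(628,264)]),.07))
print('cw body top',px2w('top',t2([(515,492),(616,492),(567,440),(567,545)]),.047), 'pad',px2w('top',t2([(511,492),(629,492),(570,435),(570,552)]),.005))
print('toteTop cross',px2w('top',t2([(174,359)]),.08),'corners',px2w('top',t2([(55,248),(172,241),(288,237),(62,485),(180,477),(297,475),(58,365),(292,354)]),.08))
print('handle ends',px2w('top',t2([(100,546),(250,536)]),.072),'rails',px2w('top',t2([(36,235),(43,515),(309,213),(313,498)]),.062))
"
```

```text
big (array([ 0.6223, -0.3081,  0.0796]), np.float64(0.0011384960850400415)) small (array([ 0.4594, -0.3673,  0.0638]), np.float64(0.00279313295186723))
pan (array([ 0.6166, -0.0227,  0.07  ]), np.float64(0.0007641379010795315)) knob (array([0.4288, 0.0267, 0.082 ]), np.float64(0.001121431125028622))
big 0.062 [ 0.6258 -0.3093  0.062 ] 0.053954677445003194 0.0542145188837756
small 0.062 [ 0.4584 -0.3649  0.062 ] 0.04115274314198418 0.03949896625986063
big 0.07 [ 0.6238 -0.3078  0.07  ] 0.053618527037237 0.05387674960235947
small 0.07 [ 0.4574 -0.363   0.07  ] 0.04089635181424485 0.03925287835342977
big 0.076 [ 0.6222 -0.3067  0.076 ] 0.05336641423141237 0.05362342264129762
small 0.076 [ 0.4566 -0.3617  0.076 ] 0.040704058318440296 0.03906831242360657
big 0.084 [ 0.6201 -0.3052  0.084 ] 0.05303026382364623 0.05328565335988161
small 0.084 [ 0.4555 -0.3598  0.084 ] 0.04044766699070097 0.038822224517175714
pan d [[ 0.6192  0.045   0.07  ]
 [ 0.6146 -0.086   0.07  ]
 [ 0.6825 -0.0232  0.07  ]
 [ 0.5518 -0.0201  0.07  ]]
ring [[ 0.6181  0.0154  0.07  ]
 [ 0.6155 -0.0607  0.07  ]
 [ 0.6552 -0.0233  0.07  ]
 [ 0.5789 -0.0214  0.07  ]]
cw body top [[ 0.4277  0.0604  0.047 ]
 [ 0.4257 -0.0085  0.047 ]
 [ 0.4623  0.0242  0.047 ]
 [ 0.3907  0.0256  0.047 ]] pad [[ 0.4322  0.0673  0.005 ]
 [ 0.4298 -0.0157  0.005 ]
 [ 0.4714  0.025   0.005 ]
 [ 0.389   0.0266  0.005 ]]
toteTop cross [[0.5212 0.2884 0.08  ]] corners [[0.6018 0.374  0.08  ]
 [0.6037 0.2915 0.08  ]
 [0.6036 0.2107 0.08  ]
 [0.4373 0.3642 0.08  ]
 [0.4406 0.283  0.08  ]
 [0.4398 0.2033 0.08  ]
 [0.5196 0.3692 0.08  ]
 [0.5221 0.2072 0.08  ]]
handle ends [[0.3962 0.3396 0.072 ]
 [0.4005 0.2368 0.072 ]] rails [[0.6161 0.3943 0.062 ]
 [0.4191 0.3832 0.062 ]
 [0.6247 0.2    0.062 ]
 [0.4259 0.1962 0.062 ]]
```

Top picture: the cans measure 79 mm high with a roughly 53 mm rim face, and 65 mm high with a roughly 40 mm rim face. That makes them cap_l and cap_s; cap_xl and cap_m are absent.

| Item | x (m) | y (m) | Note |
|---|---|---|---|
| Pan | 0.617 | -0.0225 | centre |
| Pad / check weight | 0.429 | 0.026 | check weight stands on it |
| cap_l | 0.622 | -0.307 | |
| cap_s | 0.459 | -0.366 | |
| Tote | 0.521 | 0.288 | yaw about 0.045 rad |

The first reach is to the check weight.

Emit:
{"name": "step_arm", "arguments": {
  "steps": [
    [8, -28, 0, 0, 0, -0.0587],
    [8, -28, 0, 0, 0, -0.0587],
    [8, -28, 0, 0, 0, -0.0587],
    [8, -28, 0, 0, 0, -0.0587],
    [8, -28, 0, 0, 0, -0.0587],
    [8, -28, 0, 0, 0, -0.0587],
    [8, -28, 0, 0, 0, -0.0587],
    [8, -28, 0, 0, 0, -0.0587],
    [8, -28, 0, 0, 0, -0.0587],
    [8, -28, 0, 0, 0, -0.0587],
    [8, -28, 0, 0, 0, -0.0587],
    [8, -28, 0, 0, 0, -0.0587],
    [8, -28, 0, 0, 0, -0.0587],
    [8, -28, 0, 0, 0, -0.0587],
    [8, -28, 0, 0, 0, -0.0587],
    [8, -28, 0, 0, 0, -0.0587],
    [8, -28, 0, 0, 0, -0.0587],
    [8, -28, 0, 0, 0, -0.0587],
    [8, -28, 0, 0, 0, -0.0587],
    [1.6, -2.7, 0, 0, 0, 0]
  ],
  "gripper": 1
}}

```text
clock: 1.92
position: [0.4296, 0.0215, 0.1945]
ee_rot: [2.231, 2.209, 0.0]
force: [-0.4, -0.4, -0.3]
width: 0.998
gripper_force: 0.0
```

Emit:
{"name": "step_arm", "arguments": {
  "steps": [
    [0, 0, 0, 0, 0, 0],
    [0, 0, -20, 0, 0, 0],
    [0, 0, -20, 0, 0, 0],
    [0, 0, -20, 0, 0, 0],
    [0, 0, -20, 0, 0, 0],
    [0, 0, -20, 0, 0, 0],
    [0, 0, -20, 0, 0, 0],
    [0, 0, -15, 0, 0, 0],
    [0, 0, -5, 0, 0, 0],
    [0, 0, -1, 0, 0, 0],
    [0, 0, 0, 0, 0, 0]
  ]
}}

```text
clock: 2.83
position: [0.4287, 0.0271, 0.0533]
ee_rot: [-2.22, -2.222, 0.0]
force: [0.5, 0.0, 0.3]
width: 0.998
gripper_force: 0.0
```

Emit:
{"name": "step_arm", "arguments": {
  "steps": [
    [0, 0, 0, 0, 0, 0],
    [0, 0, 0, 0, 0, 0],
    [0, 0, 0, 0, 0, 0],
    [0, 0, 0, 0, 0, 0],
    [0, 0, 0, 0, 0, 0],
    [0, 0, 0, 0, 0, 0],
    [0, 0, 0, 0, 0, 0],
    [0, 0, 0, 0, 0, 0],
    [0, 0, 0, 0, 0, 0],
    [0, 0, 0, 0, 0, 0]
  ],
  "gripper": 0,
  "force": 25
}}

```text
clock: 3.67
position: [0.4287, 0.0265, 0.0531]
ee_rot: [-2.222, -2.221, 0.0]
force: [0.4, -0.4, -1.2]
width: 0.325
gripper_force: 0.0
```

Emit:
{"name": "step_arm", "arguments": {
  "steps": [
    [0, 0, 0, 0, 0, 0],
    [0, 0, 0, 0, 0, 0],
    [0, 0, 0, 0, 0, 0],
    [0, 0, 2, 0, 0, 0],
    [0, 0, 10, 0, 0, 0],
    [0, 0, 20, 0, 0, 0],
    [0, 0, 20, 0, 0, 0],
    [0, 0, 20, 0, 0, 0],
    [0, 0, 20, 0, 0, 0],
    [0, 0, 0, 0, 0, 0],
    [0, 0, 0, 0, 0, 0],
    [0, 0, 0, 0, 0, 0]
  ]
}}

```text
clock: 4.67
position: [0.4284, 0.0266, 0.1448]
ee_rot: [-2.221, -2.221, 0.0]
force: [-1.0, 0.1, 0.1]
width: 0.006
gripper_force: 0.0
```

```bash
python3 -c "
from h import *
shot('scene','s2.png',(205,150,365,270),5); print(w2px('top',[0.4285,.026,.08]))"
```

```text
[[230.0273903  230.69389393]]
```

View pics/s2.png

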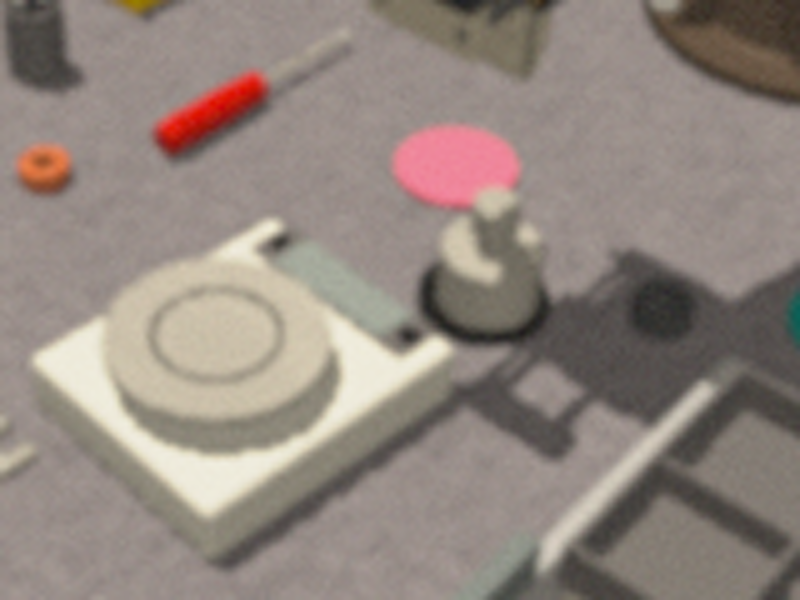

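```bash
python3 -c "
from h import *
shot('scene','s3.png',None,1.56); o=observe(); print(o['position'],o['ee_rot'],o['joints'],o['width'],o['force'],w2px('scene',o['position'])*1.56)"
```

```text
[0.42802023 0.02639461 0.1443379 ] [-2.22135850e+00 -2.22051766e+00  2.20139497e-03] [-0.6239189   0.1742596   0.50881571  2.12061493 -0.11005492  0.87296512
 -0.05093302] 0.003598060020549506 [-0.68900605 -0.09311602 -0.17274479] [[477.09048985 270.35073245]]
```

View pics/s3.png

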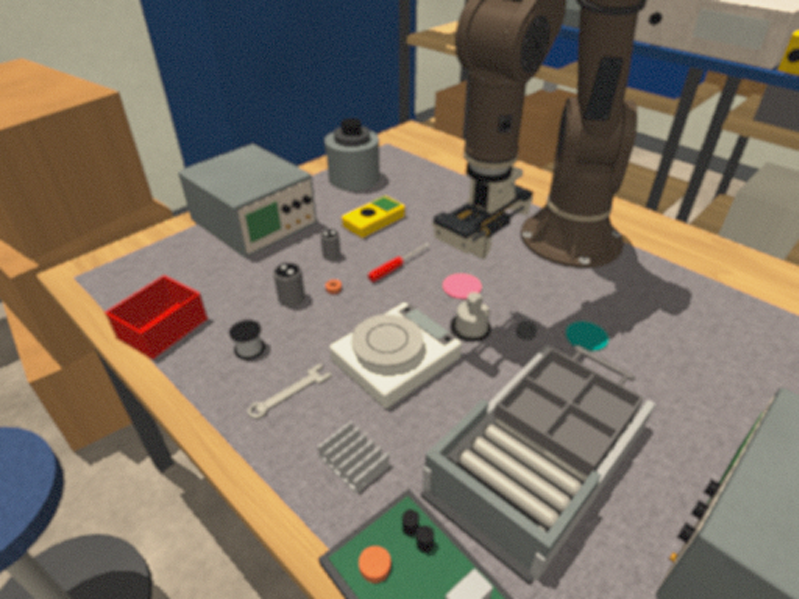

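```bash
cat >> h.py <<'E'
def mont(f,cs,ch,s):  # scene crop, top crop (x0,y0,w,h) side by side
    o=[]
    for n,(x,y,w,h) in(('scene',cs),('top',ch)):
        o.append(cv2.resize(cams.get_image(n)[y:y+h,x:x+w],None,fx=s,fy=s,interpolation=cv2.INTER_CUBIC))
    cv2.imwrite('pics/'+f,np.hstack(o)[:,:,::-1])
E
python3 -c "
from h import *
mont('m1.png',(260,105,100,110),(180,170,100,110),4)
p=observe()['position']
print((w2px('scene',p)-[260,105])*4,(w2px('top',p)-[180,170])*4+[400,0])
p[2]+=.066;print((w2px('scene',p)-[260,105])*4,(w2px('top',p)-[180,170])*4+[400,0])"
```

```text
[[183.12156597 273.17039976]] [[591.83197706 232.5538032 ]]
[[191.46622636 196.66868643]] [[582.9125214  220.25940663]]
```

View pics/m1.png

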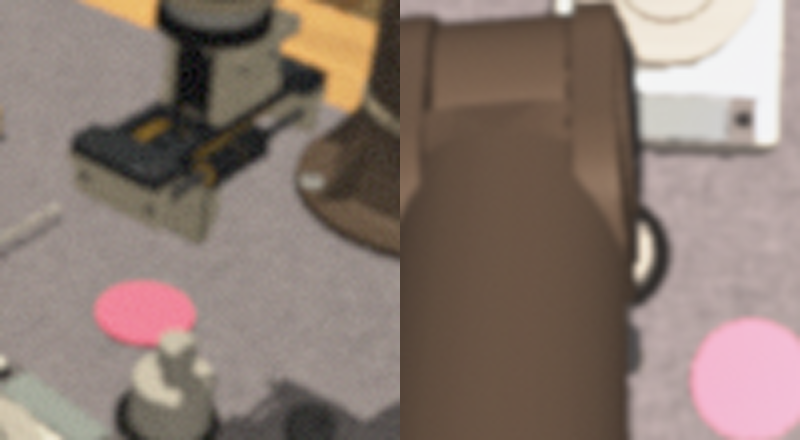

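```bash
python3 -c "
from h import *
p=observe()['position'];np.set_printoptions(precision=0,suppress=True)
for dz in(0,.066,.1):
  for dx,dy in((.095,.037),(.095,-.037),(-.095,.037),(-.095,-.037),(.065,.0),(-.065,0)):
    q=p+[dx,dy,dz]; print(dz,dx,dy,((w2px('scene',q)-[260,105])*4)[0])
"
```

```text
0 0.095 0.037 [139. 357.]
0 0.095 -0.037 [ 57. 310.]
0 -0.095 0.037 [301. 239.]
0 -0.095 -0.037 [221. 200.]
0 0.065 0.0 [125. 314.]
0 -0.065 0 [237. 236.]
0.066 0.095 0.037 [146. 279.]
0.066 0.095 -0.037 [ 60. 232.]
0.066 -0.095 0.037 [314. 163.]
0.066 -0.095 -0.037 [230. 126.]
0.066 0.065 0.0 [132. 236.]
0.066 -0.065 0 [247. 160.]
0.1 0.095 0.037 [150. 235.]
0.1 0.095 -0.037 [ 62. 190.]
0.1 -0.095 0.037 [321. 122.]
0.1 -0.095 -0.037 [235.  86.]
0.1 0.065 0.0 [135. 193.]
0.1 -0.065 0 [253. 119.]
```

```bash
python3 -c "
from h import *
np.set_printoptions(precision=0,suppress=True)
print(w2px('scene',[[0,0,0],[.1,0,0],[0,.1,0]])*1.5625, w2px('top',[[0,0,0.],[.1,0,0]])*1.5625)
im=cams.get_image('scene')[105:185,265:355]
g=cv2.resize(im,None,fx=8,fy=7,interpolation=cv2.INTER_LANCZOS4).astype(float)
g=np.clip(255*(g/255)**.6,0,255)
cv2.imwrite('pics/g.png',g[:,:,::-1].astype('uint8'))"
```

```text
[[571. 238.]
 [549. 255.]
 [608. 255.]] [[383. 611.]
 [382. 552.]]
```

View pics/g.png

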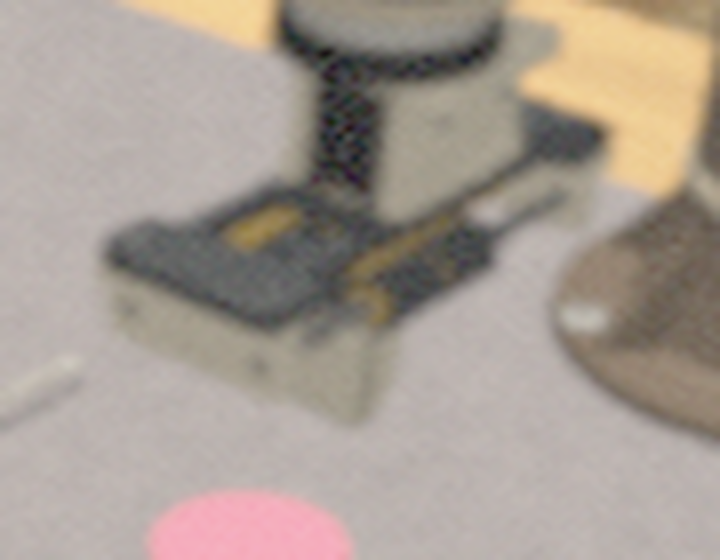

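```bash
python3 -c "
from h import *
np.save('a.npy',np.mean([cams.get_image('scene').astype(float) for _ in range(3)],0))"
```

Emit:
{"name": "step_arm", "arguments": {
  "steps": [
    [0, 0, 0, 0, 0, 0],
    [0, 0, 0, 0, 0, 0],
    [0, 0, 0, 0, 0, 0],
    [0, 0, 0, 0, 0, 0],
    [0, 0, 0, 0, 0, 0],
    [0, 0, 0, 0, 0, 0],
    [0, 0, 0, 0, 0, 0],
    [0, 0, 0, 0, 0, 0],
    [0, 0, 0, 0, 0, 0],
    [0, 0, 0, 0, 0, 0],
    [0, 0, 0, 0, 0, 0],
    [0, 0, 0, 0, 0, 0],
    [0, 0, 0, 0, 0, 0],
    [0, 0, 0, 0, 0, 0],
    [0, 0, 0, 0, 0, 0],
    [0, 0, 0, 0, 0, 0]
  ],
  "gripper": 1
}}

```text
clock: 6.4
position: [0.4287, 0.0265, 0.1451]
ee_rot: [2.222, 2.221, -0.0]
force: [-0.3, -0.4, 0.0]
width: 0.997
gripper_force: 0.0
```

```bash
python3 -c "
from h import *
a=np.load('a.npy'); b=np.mean([cams.get_image('scene').astype(float) for _ in range(3)],0)
d=np.abs(a-b).mean(2); m=(cv2.blur(d,(3,3))>12).astype('uint8')
n,l,s,c=cv2.connectedComponentsWithStats(m)
for r,cc in zip(s[1:],c[1:]):
  if r[4]>6: print(r,cc)
o=observe();print(o['width'],o['position'])
x=np.hstack([a[105:255,265:365],b[105:255,265:365]])
x=np.clip(255*(x/255)**.6,0,255)
cv2.imwrite('pics/d.png',cv2.resize(x,None,fx=4,fy=4,interpolation=cv2.INTER_CUBIC)[:,:,::-1])
"
```

```text
[301 128  37  39 672] [317.41517857 146.56994048]
[293 134  15  10 107] [300.08411215 138.18691589]
[289 159  12  14 117] [294.63247863 165.54700855]
[304 190   6   4  17] [306.58823529 191.58823529]
[304 198  11   9  52] [308.86538462 202.21153846]
[322 201   7   9  42] [325.07142857 204.92857143]
[314 208   8   8  36] [317.66666667 211.19444444]
[311 216   8  10  35] [314.68571429 220.45714286]
[297 221  26  15 128] [309.5859375 227.7265625]
0.9997305775411649 [0.42873143 0.02650456 0.14513398][ WARN:0@3.093] global loadsave.cpp:1063 imwrite_ Unsupported depth image for selected encoder is fallbacked to CV_8U.
```

View pics/d.png

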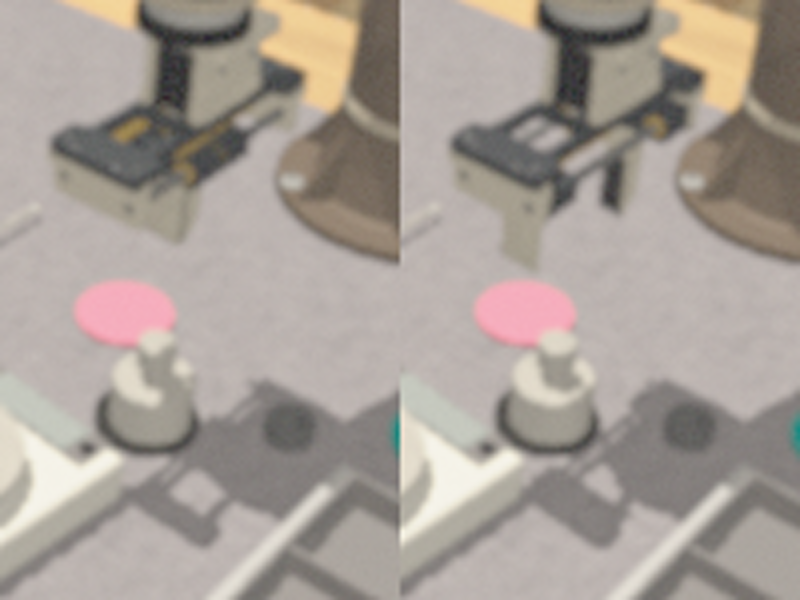

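Picture d.png shows the open fingertips at native (295,170) and (320,157). That is about 10 px, or roughly 30 mm, higher than the reported TCP implies, so the knob was missed from above. I'll go lower while open, straddling the weight, and close there.

Emit:
{"name": "step_arm", "arguments": {
  "steps": [
    [0, 0, -20, 0, 0, 0],
    [0, 0, -20, 0, 0, 0],
    [0, 0, -20, 0, 0, 0],
    [0, 0, -15, 0, 0, 0],
    [0, 0, -10, 0, 0, 0],
    [0, 0, -5, 0, 0, 0],
    [0, 0, -4, 0, 0, 0],
    [0, 0, -4, 0, 0, 0],
    [0, 0, -4, 0, 0, 0],
    [0, 0, -4, 0, 0, 0],
    [0, 0, -4, 0, 0, 0],
    [0, 0, -4, 0, 0, 0],
    [0, 0, 0, 0, 0, 0],
    [0, 0, 0, 0, 0, 0]
  ]
}}

```text
clock: 7.72
position: [0.4286, 0.0264, 0.031]
ee_rot: [-2.222, -2.221, 0.001]
force: [-0.2, -0.6, -1.0]
width: 0.999
gripper_force: 0.0
```

```bash
python3 -c "
from h import *
mont('m2.png',(255,110,100,130),(180,170,100,130),4)
o=observe();p=o['position'];print(p,o['force'])
for dx in(.065,-.065):
  for dz in (0,.03): print(dx,dz,(w2px('scene',p+[dx,0,dz])-[255,110])*4)"
```

```text
[0.4288569  0.02645686 0.03125454] [ 0.29219837 -0.65516367 -0.01233817]
0.065 0 [[135.63769154 412.78562914]]
0.065 0.03 [[137.98167656 382.93466153]]
-0.065 0 [[240.54150362 332.09286201]]
-0.065 0.03 [[244.54337983 302.80588244]]
```

View pics/m2.png

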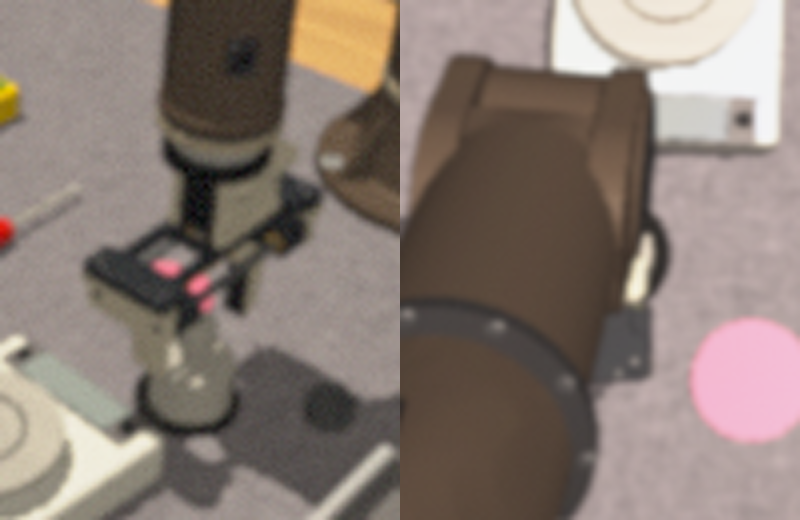

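```bash
python3 -c "
from h import *
np.set_printoptions(precision=3,suppress=True)
f=lambda p:np.array([p[0]-400,p[1]])/4+[180,170]
for z in(.1,.13,.16): print(z,px2w('top',[f((650,305)),f((650,375)),f((608,382))],z))
g=lambda p:np.array(p)/4+[255,110]
print('front tip',[px2w('scene',[g((145,365)),g((175,378))],z) for z in(.03,.06,.08)])
print('rear tip',[px2w('scene',[g((230,305)),g((245,312))],z) for z in(.03,.06,.08)])
print('plate front corners',[px2w('scene',[g((90,265)),g((175,308))],z) for z in(.1,.13,.16)])"
```

```text
0.1 [[ 0.385 -0.007  0.1  ]
 [ 0.34  -0.006  0.1  ]
 [ 0.336  0.021  0.1  ]]
0.13 [[ 0.383 -0.009  0.13 ]
 [ 0.339 -0.008  0.13 ]
 [ 0.335  0.019  0.13 ]]
0.16 [[ 0.38  -0.01   0.16 ]
 [ 0.337 -0.009  0.16 ]
 [ 0.334  0.017  0.16 ]]
front tip [array([[ 0.446, -0.004,  0.03 ],
       [ 0.442,  0.022,  0.03 ]]), array([[0.474, 0.017, 0.06 ],
       [0.47 , 0.042, 0.06 ]]), array([[0.492, 0.03 , 0.08 ],
       [0.488, 0.055, 0.08 ]])]
rear tip [array([[ 0.341, -0.001,  0.03 ],
       [ 0.34 ,  0.013,  0.03 ]]), array([[0.373, 0.019, 0.06 ],
       [0.372, 0.033, 0.06 ]]), array([[0.394, 0.033, 0.08 ],
       [0.393, 0.046, 0.08 ]])]
plate front corners [array([[ 0.451, -0.061,  0.1  ],
       [ 0.446,  0.019,  0.1  ]]), array([[ 0.481, -0.035,  0.13 ],
       [ 0.477,  0.041,  0.13 ]]), array([[ 0.511, -0.01 ,  0.16 ],
       [ 0.507,  0.062,  0.16 ]])]
```

Fingertips triangulate at z ≈ 0.060 with 0.031 reported. The xy agrees, so the reported z is about 29 mm low. I'll go 9 mm lower and close on the knob.

Emit:
{"name": "step_arm", "arguments": {
  "steps": [
    [0, 0, -4, 0, 0, 0],
    [0, 0, -4, 0, 0, 0],
    [0, 0, -1, 0, 0, 0],
    [0, 0, 0, 0, 0, 0]
  ]
}}

```text
clock: 8.15
position: [0.4284, 0.0264, 0.0217]
ee_rot: [-2.222, -2.221, 0.001]
force: [0.3, -0.8, 0.5]
width: 1.003
gripper_force: 0.0
```

Emit:
{"name": "step_arm", "arguments": {
  "steps": [
    [0, 0, 0, 0, 0, 0],
    [0, 0, 0, 0, 0, 0],
    [0, 0, 0, 0, 0, 0],
    [0, 0, 0, 0, 0, 0],
    [0, 0, 0, 0, 0, 0],
    [0, 0, 0, 0, 0, 0],
    [0, 0, 0, 0, 0, 0],
    [0, 0, 0, 0, 0, 0],
    [0, 0, 0, 0, 0, 0],
    [0, 0, 0, 0, 0, 0],
    [0, 0, 0, 0, 0, 0],
    [0, 0, 0, 0, 0, 0],
    [0, 0, 0, 0, 0, 0],
    [0, 0, 0, 0, 0, 0]
  ],
  "gripper": 0,
  "force": 25
}}

```text
clock: 9.32
position: [0.4283, 0.0265, 0.0221]
ee_rot: [-2.221, -2.221, 0.001]
force: [-2.3, 0.2, 0.7]
width: 0.319
gripper_force: 25.0
```

Emit:
{"name": "step_arm", "arguments": {
  "steps": [
    [0, 0, 3, 0, 0, 0],
    [0, 0, 7, 0, 0, 0],
    [0, 0, 15, 0, 0, 0],
    [0, 0, 20, 0, 0, 0],
    [0, 0, 20, 0, 0, 0],
    [0, 0, 20, 0, 0, 0],
    [0, 0, 15, 0, 0, 0],
    [0, 0, 8, 0, 0, 0],
    [0, 0, 2, 0, 0, 0],
    [0, 0, 0, 0, 0, 0],
    [0, 0, 0, 0, 0, 0],
    [0, 0, 0, 0, 0, 0],
    [0, 0, 0, 0, 0, 0]
  ]
}}

```text
clock: 10.4
position: [0.4281, 0.0263, 0.1313]
ee_rot: [-2.222, -2.22, 0.003]
force: [0.2, 0.1, -5.2]
width: 0.321
gripper_force: 25.0
```

Emit:
{"name": "step_arm", "arguments": {
  "steps": [
    [6, -2, 0, 0, 0, 0],
    [12, -3, 0, 0, 0, 0],
    [17, -5, 0, 0, 0, 0],
    [20, -5, 0, 0, 0, 0],
    [20, -5, 0, 0, 0, 0],
    [20, -5, 0, 0, 0, 0],
    [20, -5, 0, 0, 0, 0],
    [20, -5, 0, 0, 0, 0],
    [20, -5, 0, 0, 0, 0],
    [15, -4, 0, 0, 0, 0],
    [10, -3, 0, 0, 0, 0],
    [6, -1.5, 0, 0, 0, 0],
    [2.5, -0.5, 0, 0, 0, 0],
    [0.5, 0, 0, 0, 0, 0],
    [0, 0, 0, 0, 0, 0],
    [0, 0, 0, 0, 0, 0],
    [0, 0, 0, 0, 0, 0]
  ]
}}

```text
clock: 11.82
position: [0.6173, -0.0222, 0.1323]
ee_rot: [-2.221, -2.221, -0.0]
force: [0.1, 0.1, -4.6]
width: 0.321
gripper_force: 25.0
```

Emit:
{"name": "step_arm", "arguments": {
  "steps": [
    [0, 0, -10, 0, 0, 0],
    [0, 0, -15, 0, 0, 0],
    [0, 0, -10, 0, 0, 0],
    [0, 0, -5, 0, 0, 0],
    [0, 0, -2, 0, 0, 0],
    [0, 0, -1, 0, 0, 0],
    [0, 0, -1, 0, 0, 0],
    [0, 0, -1, 0, 0, 0],
    [0, 0, 0, 0, 0, 0],
    [0, 0, 0, 0, 0, 0],
    [0, 0, 0, 0, 0, 0]
  ]
}}

```text
clock: 12.73
position: [0.6179, -0.0225, 0.0874]
ee_rot: [2.222, 2.221, 0.001]
force: [0.1, 0.1, -5.4]
width: 0.322
gripper_force: 25.0
```

Emit:
{"name": "step_arm", "arguments": {
  "steps": [
    [0, 0, -1, 0, 0, 0],
    [0, 0, -1, 0, 0, 0],
    [0, 0, -1, 0, 0, 0],
    [0, 0, -1, 0, 0, 0],
    [0, 0, -1, 0, 0, 0],
    [0, 0, 0, 0, 0, 0],
    [0, 0, 0, 0, 0, 0],
    [0, 0, 0, 0, 0, 0]
  ]
}}

```text
clock: 13.4
position: [0.618, -0.0225, 0.0823]
ee_rot: [2.222, 2.221, 0.001]
force: [-0.3, -1.1, -2.3]
width: 0.321
gripper_force: 25.0
```

Emit:
{"name": "step_arm", "arguments": {
  "steps": [
    [0, 0, -1, 0, 0, 0],
    [0, 0, -1, 0, 0, 0],
    [0, 0, -1, 0, 0, 0],
    [0, 0, 0, 0, 0, 0],
    [0, 0, 0, 0, 0, 0],
    [0, 0, 0, 0, 0, 0]
  ]
}}

```text
clock: 13.9
position: [0.6179, -0.0225, 0.0792]
ee_rot: [2.222, 2.221, 0.0]
force: [0.3, 0.1, -0.6]
width: 0.321
gripper_force: 25.0
```

Emit:
{"name": "step_arm", "arguments": {
  "steps": [
    [0, 0, 0, 0, 0, 0],
    [0, 0, 0, 0, 0, 0],
    [0, 0, 0, 0, 0, 0],
    [0, 0, 0, 0, 0, 0],
    [0, 0, 0, 0, 0, 0],
    [0, 0, 0, 0, 0, 0],
    [0, 0, 0, 0, 0, 0],
    [0, 0, 0, 0, 0, 0],
    [0, 0, 0, 0, 0, 0],
    [0, 0, 0, 0, 0, 0],
    [0, 0, 0, 0, 0, 0],
    [0, 0, 0, 0, 0, 0],
    [0, 0, 0, 0, 0, 0],
    [0, 0, 0, 0, 0, 0],
    [0, 0, 0, 0, 0, 0],
    [0, 0, 0, 0, 0, 0]
  ],
  "gripper": 0.7
}}

```text
clock: 15.23
position: [0.6177, -0.0225, 0.0791]
ee_rot: [2.222, 2.221, -0.0]
force: [-0.3, -0.1, -0.7]
width: 0.7
gripper_force: 0.0
```

```bash
python3 -c "
from h import *
mont('m3.png',(185,130,130,110),(195,100,70,110),4)
p=[.6175,-.0225,.062]; print((w2px('scene',[p,[.6175,-.0225,.14]])-[185,130])*4)"
```

```text
[[251.13710403 354.82733908]
 [249.08938125 270.66757712]]
```

View pics/m3.png

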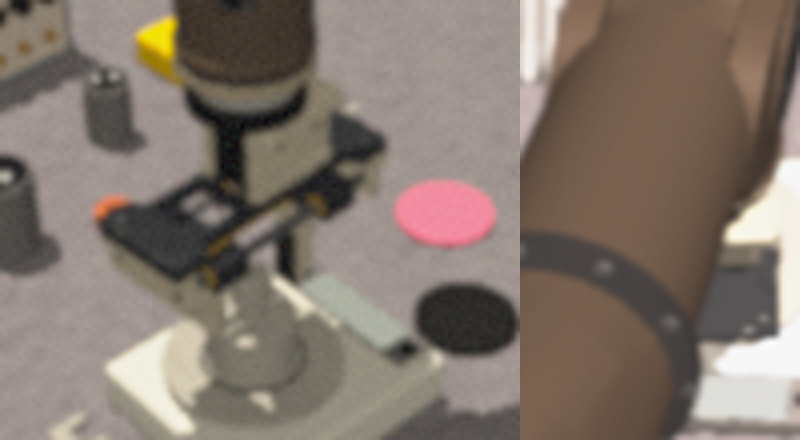

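The weight stands on the pan with its base at about (253,355), against a projected pan centre of (251,355). It is centred, so I'll take it back.

Emit:
{"name": "step_arm", "arguments": {
  "steps": [
    [0, 0, 0, 0, 0, 0],
    [0, 0, 0, 0, 0, 0],
    [0, 0, 0, 0, 0, 0],
    [0, 0, 0, 0, 0, 0],
    [0, 0, 0, 0, 0, 0],
    [0, 0, 0, 0, 0, 0],
    [0, 0, 0, 0, 0, 0],
    [0, 0, 0, 0, 0, 0],
    [0, 0, 0, 0, 0, 0],
    [0, 0, 0, 0, 0, 0],
    [0, 0, 2, 0, 0, 0],
    [0, 0, 4, 0, 0, 0],
    [0, 0, 6, 0, 0, 0],
    [0, 0, 10, 0, 0, 0],
    [0, 0, 15, 0, 0, 0],
    [0, 0, 10, 0, 0, 0],
    [0, 0, 5, 0, 0, 0],
    [0, 0, 0, 0, 0, 0],
    [0, 0, 0, 0, 0, 0]
  ],
  "gripper": 0
}}

```text
clock: 16.92
position: [0.6177, -0.0224, 0.1312]
ee_rot: [2.222, 2.221, 0.001]
force: [-0.2, 0.7, -5.6]
width: 0.322
gripper_force: 25.0
```

Emit:
{"name": "step_arm", "arguments": {
  "steps": [
    [-6, 2, 0, 0, 0, 0],
    [-12, 3, 0, 0, 0, 0],
    [-17, 5, 0, 0, 0, 0],
    [-20, 5, 0, 0, 0, 0],
    [-20, 5, 0, 0, 0, 0],
    [-20, 5, 0, 0, 0, 0],
    [-20, 5, 0, 0, 0, 0],
    [-20, 5, 0, 0, 0, 0],
    [-20, 5, 0, 0, 0, 0],
    [-15, 4, 0, 0, 0, 0],
    [-10, 3, 0, 0, 0, 0],
    [-6, 1.5, 0, 0, 0, 0],
    [-2, 0.5, 0, 0, 0, 0],
    [0, 0, 0, 0, 0, 0],
    [0, 0, 0, 0, 0, 0],
    [0, 0, 0, 0, 0, 0]
  ]
}}

```text
clock: 18.25
position: [0.4307, 0.0262, 0.1312]
ee_rot: [2.222, 2.22, 0.001]
force: [0.2, -0.0, -5.8]
width: 0.32
gripper_force: 25.0
```

Lower 109 mm to 0.022.

Emit:
{"name": "step_arm", "arguments": {
  "steps": [
    [-0.5, 0, -10, 0, 0, 0],
    [0, 0, -18, 0, 0, 0],
    [0, 0, -20, 0, 0, 0],
    [0, 0, -20, 0, 0, 0],
    [0, 0, -18, 0, 0, 0],
    [0, 0, -10, 0, 0, 0],
    [0, 0, -6, 0, 0, 0],
    [0, 0, -3, 0, 0, 0],
    [0, 0, -1, 0, 0, 0],
    [0, 0, -1, 0, 0, 0],
    [0, 0, -1, 0, 0, 0],
    [0, 0, -1, 0, 0, 0],
    [0, 0, 0, 0, 0, 0],
    [0, 0, 0, 0, 0, 0]
  ]
}}

```text
clock: 19.42
position: [0.4294, 0.0266, 0.0224]
ee_rot: [2.222, 2.221, 0.001]
force: [-0.3, -0.2, -4.7]
width: 0.32
gripper_force: 25.0
```

Emit:
{"name": "step_arm", "arguments": {
  "steps": [
    [0, 0, -0.7, 0, 0, 0],
    [0, 0, -0.3, 0, 0, 0],
    [0, 0, 0, 0, 0, 0],
    [0, 0, 0, 0, 0, 0]
  ]
}}

```text
clock: 19.75
position: [0.4295, 0.0267, 0.0221]
ee_rot: [-2.222, -2.221, -0.002]
force: [-5.1, -0.4, 15.5]
width: 0.32
gripper_force: 25.0
```

Emit:
{"name": "step_arm", "arguments": {
  "steps": [
    [0, 0, 0, 0, 0, 0],
    [0, 0, 0, 0, 0, 0],
    [0, 0, 0, 0, 0, 0],
    [0, 0, 0, 0, 0, 0],
    [0, 0, 0, 0, 0, 0],
    [0, 0, 0, 0, 0, 0],
    [0, 0, 0, 0, 0, 0],
    [0, 0, 0, 0, 0, 0],
    [0, 0, 0, 0, 0, 0],
    [0, 0, 0, 0, 0, 0],
    [0, 0, 0, 0, 0, 0],
    [0, 0, 0, 0, 0, 0],
    [0, 0, 10, 0, 0, 0],
    [0, 0, 20, 0, 0, 0],
    [0, 0, 20, 0, 0, 0],
    [0, 0, 20, 0, 0, 0],
    [0, 0, 20, 0, 0, 0],
    [0, 0, 8, 0, 0, 0],
    [0, 0, 0, 0, 0, 0]
  ],
  "gripper": 1
}}

```text
clock: 21.33
position: [0.4305, 0.0269, 0.1206]
ee_rot: [2.221, 2.22, 0.005]
force: [0.2, 0.9, 0.2]
width: 0.998
gripper_force: 0.0
```

Emit:
{"name": "step_arm", "arguments": {
  "steps": [
    [6, -11, 0, 0, 0, 0],
    [12, -20, 0, 0, 0, 0],
    [16, -28, 0, 0, 0, 0],
    [16, -28, 0, 0, 0, 0],
    [16, -28, 0, 0, 0, 0],
    [16, -28, 0, 0, 0, 0],
    [16, -28, 0, 0, 0, 0],
    [16, -28, 0, 0, 0, 0],
    [16, -28, 0, 0, 0, 0],
    [16, -28, 0, 0, 0, 0],
    [16, -28, 0, 0, 0, 0],
    [14, -24, 0, 0, 0, 0],
    [9, -16, 0, 0, 0, 0],
    [5, -8, 0, 0, 0, 0],
    [2, -3, 0, 0, 0, 0],
    [0, 0, 0, 0, 0, 0],
    [0, 0, 0, 0, 0, 0]
  ]
}}

```text
clock: 22.75
position: [0.6209, -0.3061, 0.1184]
ee_rot: [-2.22, -2.221, -0.0]
force: [0.2, 0.5, 0.6]
width: 0.999
gripper_force: 0.0
```

```bash
python3 -c "
from h import *
o=observe();p=o['position'];print(p,o['force'])
mont('m4.png',(165,100,110,130),(225,130,90,130),4)
L=[.6223,-.3075];S=[.459,-.366]
print((w2px('scene',[L+[.079],S+[.065],[.4295,.0265,.005]])-[165,100])*4,(w2px('top',[[.4295,.0265,.005],[.4295,.0265,.083],L+[.079]])-[225,130])*4+[440,0])"
```

```text
[ 0.62087451 -0.30608253  0.1183958 ] [0.15827811 0.48233748 0.56714028]
[[ 75.22265696 289.72339859]
 [185.54647852 196.33522953]
 [546.6416804  436.56698773]] [[467.53257136 412.6861735 ]
 [458.98140449 400.81405921]
 [944.12931412 103.91640232]]
```

View pics/m4.png

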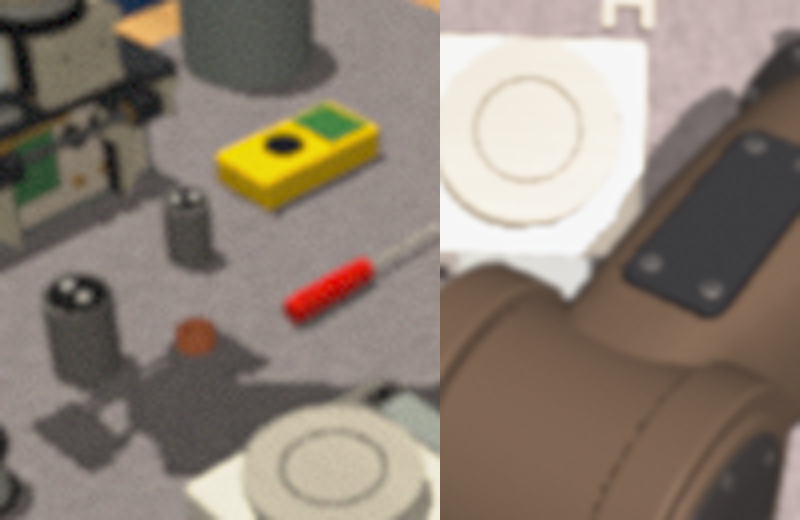

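The cans are where measured: the large one's terminals are at (75,292) and the small one's at (185,196), both matching the projections. I'll descend on cap_l.

Emit:
{"name": "step_arm", "arguments": {
  "steps": [
    [1, -1, -10, 0, 0, 0],
    [0.5, -0.5, -20, 0, 0, 0],
    [0, 0, -20, 0, 0, 0],
    [0, 0, -20, 0, 0, 0],
    [0, 0, -20, 0, 0, 0],
    [0, 0, -10, 0, 0, 0],
    [0, 0, -6, 0, 0, 0],
    [0, 0, -3, 0, 0, 0],
    [0, 0, -1, 0, 0, 0],
    [0, 0, 0, 0, 0, 0],
    [0, 0, 0, 0, 0, 0]
  ]
}}

```text
clock: 23.77
position: [0.6234, -0.3094, 0.0102]
ee_rot: [2.221, 2.22, 0.001]
force: [-0.0, 0.1, 0.1]
width: 1.0
gripper_force: 0.0
```

Emit:
{"name": "step_arm", "arguments": {
  "steps": [
    [0, 0, 0, 0, 0, 0],
    [0, 0, 0, 0, 0, 0],
    [0, 0, 0, 0, 0, 0],
    [0, 0, 0, 0, 0, 0],
    [0, 0, 0, 0, 0, 0],
    [0, 0, 0, 0, 0, 0],
    [0, 0, 0, 0, 0, 0],
    [0, 0, 0, 0, 0, 0],
    [0, 0, 0, 0, 0, 0],
    [0, 0, 0, 0, 0, 0],
    [0, 0, 0, 0, 0, 0]
  ],
  "gripper": 0,
  "force": 20
}}

```text
clock: 24.68
position: [0.6227, -0.309, 0.0092]
ee_rot: [2.222, 2.221, 0.0]
force: [-0.9, -0.1, 1.4]
width: 0.638
gripper_force: 20.0
```

Emit:
{"name": "step_arm", "arguments": {
  "steps": [
    [0, 0, 3, 0, 0, 0],
    [0, 0, 7, 0, 0, 0],
    [0, 0, 15, 0, 0, 0],
    [0, 0, 20, 0, 0, 0],
    [0, 0, 20, 0, 0, 0],
    [0, 0, 20, 0, 0, 0],
    [0, 0, 15, 0, 0, 0],
    [0, 0, 8, 0, 0, 0],
    [0, 0, 2, 0, 0, 0],
    [0, 0, 0, 0, 0, 0],
    [0, 0, 0, 0, 0, 0]
  ]
}}

```text
clock: 25.6
position: [0.6222, -0.3086, 0.1181]
ee_rot: [-2.221, -2.22, 0.001]
force: [-0.8, 0.9, -3.3]
width: 0.64
gripper_force: 20.0
```

Emit:
{"name": "step_arm", "arguments": {
  "steps": [
    [0, 10, 0, 0, 0, 0],
    [0, 20, 0, 0, 0, 0],
    [-0.5, 25, 0, 0, 0, 0],
    [-0.5, 25, 0, 0, 0, 0],
    [-0.5, 25, 0, 0, 0, 0],
    [-0.5, 25, 0, 0, 0, 0],
    [-0.5, 25, 0, 0, 0, 0],
    [-0.5, 25, 0, 0, 0, 0],
    [-0.5, 25, 0, 0, 0, 0],
    [-0.5, 25, 0, 0, 0, 0],
    [-0.5, 25, 0, 0, 0, 0],
    [-0.5, 18, 0, 0, 0, 0],
    [-0.5, 8, 0, 0, 0, 0],
    [0, 4, 0, 0, 0, 0],
    [0, 1.5, 0, 0, 0, 0],
    [0, 0, 0, 0, 0, 0],
    [0, 0, 0, 0, 0, 0],
    [0, 0, 0, 0, 0, 0]
  ]
}}

```text
clock: 27.1
position: [0.6172, -0.0242, 0.1192]
ee_rot: [2.224, 2.218, -0.001]
force: [-0.4, 0.4, -1.8]
width: 0.644
gripper_force: 20.0
```

Emit:
{"name": "step_arm", "arguments": {
  "steps": [
    [0, 1, -10, 0, 0, 0],
    [0, 0.5, -12, 0, 0, 0],
    [0, 0, -10, 0, 0, 0],
    [0, 0, -5, 0, 0, 0],
    [0, 0, -2, 0, 0, 0],
    [0, 0, -1, 0, 0, 0],
    [0, 0, -1, 0, 0, 0],
    [0, 0, 0, 0, 0, 0],
    [0, 0, 0, 0, 0, 0],
    [0, 0, 0, 0, 0, 0]
  ]
}}

```text
clock: 27.93
position: [0.6176, -0.0211, 0.0785]
ee_rot: [2.221, 2.221, 0.001]
force: [0.1, -0.1, -1.4]
width: 0.641
gripper_force: 20.0
```

Emit:
{"name": "step_arm", "arguments": {
  "steps": [
    [0, 0, -1, 0, 0, 0],
    [0, 0, -0.5, 0, 0, 0],
    [0, 0, 0, 0, 0, 0],
    [0, 0, 0, 0, 0, 0]
  ]
}}

```text
clock: 28.27
position: [0.6176, -0.021, 0.0768]
ee_rot: [2.221, 2.221, 0.001]
force: [1.0, 0.3, -0.8]
width: 0.641
gripper_force: 20.0
```

Emit:
{"name": "step_arm", "arguments": {
  "steps": [
    [0, -1, -1, 0, 0, 0],
    [0, 0, 0, 0, 0, 0],
    [0, 0, 0, 0, 0, 0]
  ]
}}

```text
clock: 28.52
position: [0.6174, -0.0218, 0.0757]
ee_rot: [2.222, 2.221, 0.001]
force: [1.1, 0.6, -0.4]
width: 0.641
gripper_force: 20.0
```

Emit:
{"name": "step_arm", "arguments": {
  "steps": [
    [0, 0, 0, 0, 0, 0],
    [0, 0, 0, 0, 0, 0],
    [0, 0, 0, 0, 0, 0],
    [0, 0, 0, 0, 0, 0],
    [0, 0, 0, 0, 0, 0],
    [0, 0, 0, 0, 0, 0],
    [0, 0, 0, 0, 0, 0],
    [0, 0, 0, 0, 0, 0],
    [0, 0, 0, 0, 0, 0],
    [0, 0, 0, 0, 0, 0],
    [0, 0, 0, 0, 0, 0],
    [0, 0, 0, 0, 0, 0],
    [0, 0, 0, 0, 0, 0],
    [0, 0, 0, 0, 0, 0],
    [0, 0, 0, 0, 0, 0],
    [0, 0, 0, 0, 0, 0],
    [0, 0, 0, 0, 0, 0],
    [0, 0, 0, 0, 0, 0],
    [0, 0, 0, 0, 0, 0],
    [0, 0, 0, 0, 0, 0]
  ],
  "gripper": 0.9
}}

```text
clock: 30.18
position: [0.6172, -0.022, 0.0757]
ee_rot: [2.222, 2.221, 0.0]
force: [-0.3, -0.4, 0.5]
width: 0.901
gripper_force: 0.0
```

Emit:
{"name": "step_arm", "arguments": {
  "steps": [
    [0, 0, 0, 0, 0, 0],
    [0, 0, 0, 0, 0, 0],
    [0, 0, 0, 0, 0, 0],
    [0, 0, 0, 0, 0, 0],
    [0, 0, 0, 0, 0, 0],
    [0, 0, 0, 0, 0, 0],
    [0, 0, 0, 0, 0, 0],
    [0, 0, 0, 0, 0, 0],
    [0, 0, 0, 0, 0, 0],
    [0, 0, 0, 0, 0, 0],
    [0, 0, 0, 0, 0, 0]
  ],
  "gripper": 0
}}

```text
clock: 31.1
position: [0.6173, -0.022, 0.0757]
ee_rot: [2.222, 2.221, 0.0]
force: [0.7, -1.5, 0.1]
width: 0.638
gripper_force: 20.0
```

Emit:
{"name": "step_arm", "arguments": {
  "steps": [
    [0, 0, 2, 0, 0, 0],
    [0, 0, 4, 0, 0, 0],
    [0, 0, 10, 0, 0, 0],
    [0, 0, 15, 0, 0, 0],
    [0, 0, 14, 0, 0, 0],
    [-4, 20, 5, 0, 0, 0],
    [-5, 25, 0, 0, 0, 0],
    [-5, 25, 0, 0, 0, 0],
    [-5, 25, 0, 0, 0, 0],
    [-5, 25, 0, 0, 0, 0],
    [-5, 25, 0, 0, 0, 0],
    [-5, 25, 0, 0, 0, 0],
    [-5, 25, 0, 0, 0, 0],
    [-5, 25, 0, 0, 0, 0],
    [-5, 22, 0, 0, 0, 0],
    [-2.5, 16, 0, 0, 0, 0],
    [-1, 8, 0, 0, 0, 0],
    [-1, 4, 0, 0, 0, 0],
    [0, 1, 0, 0, 0, 0],
    [0, 0, 0, 0, 0, 0]
  ]
}}

```text
clock: 32.77
position: [0.5641, 0.2478, 0.1259]
ee_rot: [2.223, 2.219, -0.0]
force: [-0.2, -0.5, -1.3]
width: 0.638
gripper_force: 20.0
```

Emit:
{"name": "step_arm", "arguments": {
  "steps": [
    [0, 0, 0, 0, 0, 0],
    [0, 0, 0, 0, 0, 0],
    [0, 0, 0, 0, 0, 0]
  ]
}}

```text
clock: 33.02
position: [0.5641, 0.2479, 0.1258]
ee_rot: [2.223, 2.219, -0.0]
force: [0.4, 0.2, -2.1]
width: 0.637
gripper_force: 20.0
```

Emit:
{"name": "step_arm", "arguments": {
  "steps": [
    [0, 1, -10, 0, 0, 0],
    [0, 0, -15, 0, 0, 0],
    [0, 0, -15, 0, 0, 0],
    [0, 0, -10, 0, 0, 0],
    [0, 0, -5, 0, 0, 0],
    [0, 0, -2, 0, 0, 0],
    [0, 0, -1, 0, 0, 0],
    [0, 0, -1, 0, 0, 0],
    [0, 0, -1, 0, 0, 0],
    [0, 0, 0, 0, 0, 0],
    [0, 0, 0, 0, 0, 0]
  ]
}}

```text
clock: 33.93
position: [0.564, 0.2501, 0.0661]
ee_rot: [2.222, 2.221, 0.001]
force: [-0.2, 0.0, -2.0]
width: 0.639
gripper_force: 20.0
```

Emit:
{"name": "step_arm", "arguments": {
  "steps": [
    [0, 0, -1, 0, 0, 0],
    [0, 0, 0, 0, 0, 0],
    [0, 0, 0, 0, 0, 0]
  ]
}}

```text
clock: 34.18
position: [0.5637, 0.25, 0.0647]
ee_rot: [2.222, 2.221, 0.0]
force: [0.0, -0.0, -1.9]
width: 0.643
gripper_force: 20.0
```

Emit:
{"name": "step_arm", "arguments": {
  "steps": [
    [0, 0, -0.7, 0, 0, 0],
    [0, 0, 0, 0, 0, 0],
    [0, 0, 0, 0, 0, 0]
  ]
}}

```text
clock: 34.43
position: [0.5637, 0.25, 0.0639]
ee_rot: [2.222, 2.221, -0.0]
force: [-0.7, -0.8, -1.5]
width: 0.639
gripper_force: 20.0
```

Emit:
{"name": "step_arm", "arguments": {
  "steps": [
    [0, 0, -0.5, 0, 0, 0],
    [0, 0, 0, 0, 0, 0],
    [0, 0, 0, 0, 0, 0]
  ]
}}

```text
clock: 34.68
position: [0.5637, 0.25, 0.0634]
ee_rot: [2.222, 2.221, -0.0]
force: [-0.0, -0.1, -2.2]
width: 0.641
gripper_force: 20.0
```

Emit:
{"name": "step_arm", "arguments": {
  "steps": [
    [0, 0, -0.7, 0, 0, 0],
    [0, 0, 0, 0, 0, 0],
    [0, 0, 0, 0, 0, 0]
  ]
}}

```text
clock: 34.93
position: [0.5641, 0.25, 0.0631]
ee_rot: [2.222, 2.221, 0.001]
force: [0.1, 0.3, 2.6]
width: 0.639
gripper_force: 20.0
```

Emit:
{"name": "step_arm", "arguments": {
  "steps": [
    [0, 0, -0.7, 0, 0, 0],
    [0, 0, 0, 0, 0, 0],
    [0, 0, 0, 0, 0, 0]
  ]
}}

```text
clock: 35.18
position: [0.5647, 0.2501, 0.0631]
ee_rot: [2.222, 2.22, 0.003]
force: [-0.5, -0.5, 7.6]
width: 0.639
gripper_force: 20.0
```

Emit:
{"name": "step_arm", "arguments": {
  "steps": [
    [0, 0, 0.7, 0, 0, 0],
    [0, 0, 0, 0, 0, 0],
    [0, 0, 0, 0, 0, 0],
    [0, 0, 0, 0, 0, 0],
    [0, 0, 0, 0, 0, 0],
    [0, 0, 0, 0, 0, 0],
    [0, 0, 0, 0, 0, 0],
    [0, 0, 0, 0, 0, 0],
    [0, 0, 0, 0, 0, 0],
    [0, 0, 10, 0, 0, 0],
    [0, 0, 20, 0, 0, 0],
    [0, 0, 20, 0, 0, 0],
    [0, 0, 20, 0, 0, 0],
    [0, 0, 10, 0, 0, 0],
    [0, 0, 0, 0, 0, 0]
  ],
  "gripper": 1
}}

```text
clock: 36.43
position: [0.5654, 0.2505, 0.1456]
ee_rot: [2.221, 2.22, 0.007]
force: [-0.4, 0.1, 0.1]
width: 1.0
gripper_force: 0.0
```

Emit:
{"name": "step_arm", "arguments": {
  "steps": [
    [-2, -15, 0, 0, 0, 0],
    [-4, -25, 0, 0, 0, 0],
    [-5, -32, 0, 0, 0, 0],
    [-5, -36, 0, 0, 0, 0],
    [-6, -36, 0, 0, 0, 0],
    [-6, -36, 0, 0, 0, 0],
    [-6, -36, 0, 0, 0, 0],
    [-6, -36, 0, 0, 0, 0],
    [-6, -36, 0, 0, 0, 0],
    [-6, -36, 0, 0, 0, 0],
    [-6, -36, 0, 0, 0, 0],
    [-6, -36, 0, 0, 0, 0],
    [-6, -36, 0, 0, 0, 0],
    [-6, -36, 0, 0, 0, 0],
    [-6, -36, 0, 0, 0, 0],
    [-6, -36, 0, 0, 0, 0],
    [0, 0, 0, 0, 0, 0],
    [0, 0, 0, 0, 0, 0]
  ]
}}

```text
clock: 37.93
position: [0.473, -0.2928, 0.1417]
ee_rot: [-2.227, -2.214, 0.003]
force: [-0.6, -0.0, 0.1]
width: 1.001
gripper_force: 0.0
```

```bash
python3 -c "
from h import *
print(observe()['position'])
def loc(n,im,P,r):
    # compare to initial picture at P
    u=w2px(n,P)[0]; return u
ref=cv2.imread('pics/t1.png'); ref=cv2.resize(ref,(110,100),interpolation=cv2.INTER_AREA)[:,:,::-1]
im=np.ascontiguousarray(cams.get_image('top'))
for nm,(x,y,r) in dict(caps=(54,80,13),tor=(15,56,9)).items():
    t=ref[y-r:y+r,max(0,x-r):x+r]; m=cv2.matchTemplate(im,np.ascontiguousarray(t),cv2.TM_CCOEFF_NORMED); _,v,_,l=cv2.minMaxLoc(m)
    print(nm,v,l,'was',(320+max(0,x-r),135+y-r))
r2=cv2.resize(cv2.imread('pics/t2.png'),(200,150),interpolation=cv2.INTER_AREA)[:,:,::-1]
t=np.ascontiguousarray(r2[107:140,125:160]); m=cv2.matchTemplate(im,t,cv2.TM_CCOEFF_NORMED); _,v,_,l=cv2.minMaxLoc(m); print('cw',v,l,'was',(215,217))
sc=np.ascontiguousarray(cams.get_image('scene'));rs=cv2.imread('pics/s1.png');rs=cv2.resize(rs,(210,150),interpolation=cv2.INTER_AREA)[:,:,::-1]
for nm,(x0,y0,x1,y1) in dict(caps=(58,4,78,30),cw=(143,45,172,80)).items():
    m=cv2.matchTemplate(sc,np.ascontiguousarray(rs[y0:y1,x0:x1]),cv2.TM_CCOEFF_NORMED); _,v,_,l=cv2.minMaxLoc(m); print('scene',nm,v,l,'was',(145+x0,140+y0))
"
```

```text
[ 0.47301404 -0.29279411  0.14168538]
caps 0.7204427123069763 (321, 89) was (361, 202)
tor 0.5546199679374695 (148, 67) was (326, 182)
cw 0.5246490836143494 (228, 204) was (215, 217)
scene caps 0.9960727095603943 (203, 144) was (203, 144)
scene cw 0.6322230696678162 (431, 14) was (288, 185)
```

```bash
python3 -c "
from h import *
rs=cv2.imread('pics/s1.png');rs=cv2.resize(rs,(210,150),interpolation=cv2.INTER_AREA)[:,:,::-1]
sc=np.mean([cams.get_image('scene') for _ in range(3)],0).astype('uint8')
L=sc[160:260,240:370]
m=cv2.matchTemplate(L,np.ascontiguousarray(rs[45:80,143:172]),cv2.TM_CCOEFF_NORMED); _,v,_,l=cv2.minMaxLoc(m); print(v,l[0]+240,l[1]+160)
g=cv2.cvtColor(L,cv2.COLOR_RGB2GRAY); cv2.imwrite('pics/cwnow.png',L[:,:,::-1])
for r in g[10:90:3,10:120:3]: print(' '.join('%3d'%q for q in r))
"
```

```text
0.6252017617225647 320 163
 59  57  62  92 132 146 144 149 143 140 145 147 144 144 141 141 144 142 142 142 143 142 137 139 142 142 146 145 142 145 142 146 142 141 141 139 120
 56  71  78  79  80 105 144 144 141 145 149 141 144 143 144 143 143 144 141 141 141 135 140 144 144 145 146 142 142 146 147 144 143 142 142 144 143
 76  78  81  80  90 115 147 147 144 143 144 139 146 161 164 165 164 163 147 143 140 145 144 145 141 144 144 146 146 144 145 142 144 142 138 141 148
 80  78  78  94 117 119 119 125 126 135 139 141 163 163 161 163 162 163 163 149 144 143 142 141 142 144 143 143 144 143 143 142 143 146 141 144 146
 79  78  76  80  81  79  80  79  81  80  79  83  95  91  94  94  95  93  95 108 117 115 115 117 105  90  95 127 124 142 139 132 134 144 140 141 140
 81  81  79  80  81  79  78  75  79  83  79  80  98  96  95  94  94  95  93  92  81  80  77  77  78  81  81  76  76  80  80  77  84  92  91 113 118
 81  80  80  78  79  80  80  82  79  79  86 169 182 163  95  96  96  95  95  83  79  79  84  78  79  78  80  80  79  80  79  78  81  79  75  77  77
 82  80  81  76  79  79  81  80  79  
[... 2222 characters left out ...]
 127 115  79  88 134 134 140 139 142 139 142 147 142 143 147 143 146 147 140 117  68  48  55  74 122 122 121
132 145 159 184 221 220 164 132 128 126  99  78 109 135 136 141 147 146 145 146 144 146 141 144 149 151 145 162 111  53 190 115  31  35  60 117 124
230 231 233 229 199 140 128 132 119  89  79 125 145 142 140 142 143 137 141 147 146 144 145 143 144 145 160 182  80  35  77  54  43  86  38  88 125
232 232 220 163 132 128 127 102  81 106 140 143 141 142 143 149 144 140 145 145 144 150 149 146 144 166 200 130 101  38  36  33  86 196  84  72 118
230 200 145 130 129 121  86  87 113 146 145 145 143 144 145 142 141 142 146 143 146 143 142 142 166 199 147  72  79 101  50  32  34  55  46 100 120
```

```bash
python3 -c "
import cv2
a=cv2.imread('pics/cwnow.png');cv2.imwrite('pics/cwn6.png',cv2.resize(a,None,fx=6,fy=6,interpolation=cv2.INTER_CUBIC))"
```

```text
(no output)
```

View pics/cwn6.png

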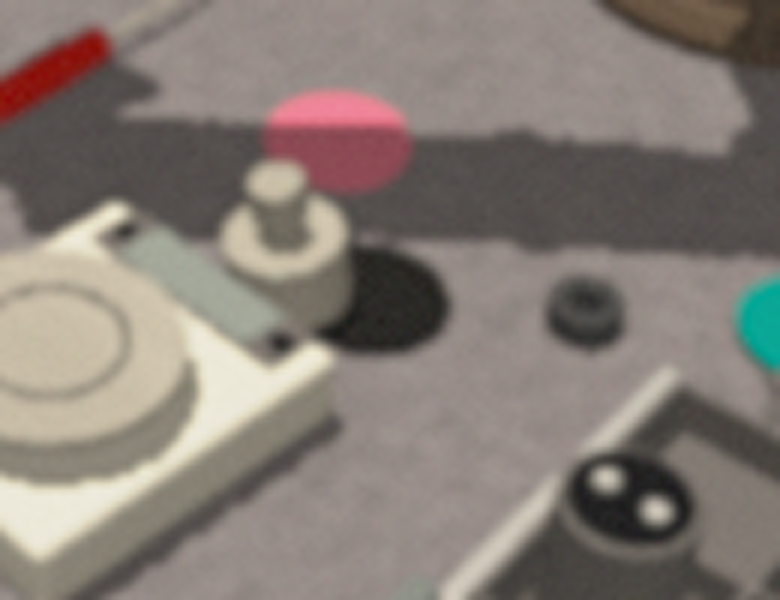

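The last picture shows the check weight was knocked off its pad, toward the pan's display side. Its knob is at native (286,189) and the pad is exposed at about (303,210). I'll stand it back later. I'm next to cap_s, which is confirmed unmoved, so I'll weigh that first.

Emit:
{"name": "step_arm", "arguments": {
  "steps": [
    [-3, -15, 0, 0, 0, 0],
    [-4, -22, 0, 0, 0, 0],
    [-4, -20, 0, 0, 0, 0],
    [-2, -10, 0, 0, 0, 0],
    [-1, -4, 0, 0, 0, 0],
    [0, -1.5, 0, 0, 0, 0],
    [0, 0, 0, 0, 0, 0],
    [0, 0, 0, 0, 0, 0],
    [0, 0, 0, 0, 0, 0]
  ],
  "gripper": 0.85
}}

```text
clock: 38.93
position: [0.4623, -0.3612, 0.1426]
ee_rot: [-2.22, -2.223, -0.001]
force: [-0.3, 0.0, 0.4]
width: 0.852
gripper_force: 0.0
```

```bash
python3 -c "
from h import *
print(observe()['position'])
k=nat((275,177),6,240,160); print('knob',px2w('scene',k,.080),px2w('scene',nat([(220,237),(352,237),(286,195),(286,278)],6,240,160),.044))
print('pad right edge/bottom',px2w('scene',nat([(450,302),(375,355)],6,240,160),.005))
t=cams.get_image('top'); u=w2px('top',[.42,-.03,.08])[0]; print(u)
g=cv2.cvtColor(t,cv2.COLOR_RGB2GRAY); u=u.astype(int)
for r in g[u[1]-22:u[1]+20:2,u[0]-34:u[0]+26:2]: print(' '.join('%3d'%q for q in r))
"
```

```text
[ 0.46231449 -0.36121756  0.14263346]
knob [[ 0.46159758 -0.01797063  0.08      ]] [[ 0.48331173 -0.03398156  0.044     ]
 [ 0.43643079  0.01469261  0.044     ]
 [ 0.43422854 -0.03133368  0.044     ]
 [ 0.48378797  0.01056298  0.044     ]]
pad right edge/bottom [[0.40425215 0.05789155 0.005     ]
 [0.46250426 0.05431741 0.005     ]]
[251.19124982 233.2629995 ]
173 172 174 180 183 181 185 180 176 190 225 237 236 235 234 235 234 222 192 189 183 180 179 178 178 175 177 173 173 177
177 174 176 180 186 187 186 178 176 219 237 236 224 229 231 232 231 237 224 190 176 179 182 180 177 175 175 176 180 175
174 179 178 174 181 182 182 174 188 234 236 216 227 233 236 236 233 235 237 201 173 184 184 180 176 179 178 179 182 178
181 180 180 179 182 182 175 146 210 239 217 164 231 237 239 240 237 236 240 219 172 184 183 179 174 179 181 182 177 176
183 180 175 174 163 139 107  89 219 239 206 139 220 241 243 243 234 237 240 225 176 178 182 180 178 180 180 181 178 173
181 181 174 143  94  60  49  70 221 240 219 143 142 212 233 218 216 239 241 225 180 179 180 178 179 181 181 185 181 176
185 182 142  73  
[... 1082 characters left out ...]
  51  52  51  51  52  51  51  51  60 135 175 174 174 178 181 184 181 180 172 175 180 182 175 154 121
177 172 136  71  50  51  51  51  50  50  50  51  59 111 171 181 180 179 178 180 183 176 176 168 165 167 167 140 107 107
171 174 177 143  85  53  49  49  50  51  52  67 114 169 179 179 181 181 177 175 181 182 182 174 170 159 126 106 105 106
177 181 178 183 167 123 104  82  73  92 120 151 168 177 182 179 180 183 178 170 173 179 182 173 154 117 107 108 107 104
181 181 176 181 184 178 178 173 166 174 179 180 177 179 184 182 179 180 177 170 173 179 172 145 116 112 114 111 107 106
178 177 177 178 178 172 176 181 182 185 184 181 175 181 188 181 176 180 182 178 180 172 140 129 132 132 133 132 126 116
```

```bash
python3 -c "
from h import *
print('body',px2w('top',[[244.4,220]],.045),'knob',px2w('top',[[245.4,216]],.08),tri([245.4,216],nat((275,177),6,240,160)))"
```

```text
body [[ 0.46047963 -0.01132539  0.045     ]] knob [[ 0.46657716 -0.01578331  0.08      ]] (array([ 0.46569481, -0.01548564,  0.08393189]), np.float64(0.001141087274429168))
```

Emit:
{"name": "step_arm", "arguments": {
  "steps": [
    [-2, -3, -10, 0, 0, 0],
    [-1, -2, -20, 0, 0, 0],
    [0, 0, -20, 0, 0, 0],
    [0, 0, -20, 0, 0, 0],
    [0, 0, -20, 0, 0, 0],
    [0, 0, -20, 0, 0, 0],
    [0, 0, -12, 0, 0, 0],
    [0, 0, -8, 0, 0, 0],
    [0, 0, -5, 0, 0, 0],
    [0, 0, -3, 0, 0, 0],
    [0, 0, -1, 0, 0, 0],
    [0, 0, 0, 0, 0, 0],
    [0, 0, 0, 0, 0, 0]
  ]
}}

```text
clock: 40.07
position: [0.4592, -0.3678, 0.0044]
ee_rot: [2.221, 2.22, 0.001]
force: [0.6, -0.2, 0.2]
width: 0.848
gripper_force: 0.0
```

Emit:
{"name": "step_arm", "arguments": {
  "steps": [
    [0, 0, 0, 0, 0, 0],
    [0, 0, 0, 0, 0, 0],
    [0, 0, 0, 0, 0, 0],
    [0, 0, 0, 0, 0, 0],
    [0, 0, 0, 0, 0, 0],
    [0, 0, 0, 0, 0, 0],
    [0, 0, 0, 0, 0, 0],
    [0, 0, 0, 0, 0, 0],
    [0, 0, 0, 0, 0, 0],
    [0, 0, 0, 0, 0, 0],
    [0, 0, 0, 0, 0, 0]
  ],
  "gripper": 0,
  "force": 12
}}

```text
clock: 40.98
position: [0.4588, -0.3676, 0.0038]
ee_rot: [2.222, 2.221, 0.0]
force: [0.6, -0.1, 1.4]
width: 0.478
gripper_force: 12.0
```

Emit:
{"name": "step_arm", "arguments": {
  "steps": [
    [0, 0, 3, 0, 0, 0],
    [0, 0, 7, 0, 0, 0],
    [0, 0, 15, 0, 0, 0],
    [0, 0, 20, 0, 0, 0],
    [0, 0, 20, 0, 0, 0],
    [0, 0, 20, 0, 0, 0],
    [0, 0, 15, 0, 0, 0],
    [0, 0, 8, 0, 0, 0],
    [0, 0, 2, 0, 0, 0],
    [0, 0, 0, 0, 0, 0]
  ]
}}

```text
clock: 41.82
position: [0.4588, -0.3675, 0.114]
ee_rot: [2.221, 2.221, 0.001]
force: [0.4, -0.6, -1.9]
width: 0.478
gripper_force: 12.0
```

Emit:
{"name": "step_arm", "arguments": {
  "steps": [
    [5, 10, 0, 0, 0, 0],
    [9, 20, 0, 0, 0, 0],
    [12, 26, 0, 0, 0, 0],
    [12, 26, 0, 0, 0, 0],
    [12, 26, 0, 0, 0, 0],
    [12, 26, 0, 0, 0, 0],
    [12, 26, 0, 0, 0, 0],
    [12, 26, 0, 0, 0, 0],
    [12, 26, 0, 0, 0, 0],
    [12, 26, 0, 0, 0, 0],
    [12, 26, 0, 0, 0, 0],
    [12, 26, 0, 0, 0, 0],
    [11, 26, 0, 0, 0, 0],
    [7, 16, 0, 0, 0, 0],
    [4, 8, 0, 0, 0, 0],
    [2, 4, 0, 0, 0, 0],
    [0, 1, 0, 0, 0, 0],
    [0, 0, 0, 0, 0, 0],
    [0, 0, 0, 0, 0, 0],
    [0, 0, 0, 0, 0, 0]
  ]
}}

```text
clock: 43.48
position: [0.6163, -0.0241, 0.1139]
ee_rot: [2.224, 2.218, -0.001]
force: [0.7, 0.1, -1.1]
width: 0.478
gripper_force: 12.0
```

Lower to about 0.0722, which is 1.6 mm of compression.

Emit:
{"name": "step_arm", "arguments": {
  "steps": [
    [0.5, 1, -10, 0, 0, 0],
    [0, 0.5, -12, 0, 0, 0],
    [0, 0, -9, 0, 0, 0],
    [0, 0, -5, 0, 0, 0],
    [0, 0, -2, 0, 0, 0],
    [0, 0, -1, 0, 0, 0],
    [0, 0, -1, 0, 0, 0],
    [0, 0, -1, 0, 0, 0],
    [0, 0, -0.5, 0, 0, 0],
    [0, 0, 0, 0, 0, 0],
    [0, 0, 0, 0, 0, 0]
  ]
}}

```text
clock: 44.4
position: [0.6175, -0.0211, 0.0726]
ee_rot: [2.222, 2.221, 0.001]
force: [0.1, -0.1, -0.4]
width: 0.476
gripper_force: 12.0
```

Emit:
{"name": "step_arm", "arguments": {
  "steps": [
    [0, 0, 0, 0, 0, 0],
    [0, 0, 0, 0, 0, 0],
    [0, 0, 0, 0, 0, 0],
    [0, 0, 0, 0, 0, 0],
    [0, 0, 0, 0, 0, 0],
    [0, 0, 0, 0, 0, 0],
    [0, 0, 0, 0, 0, 0],
    [0, 0, 0, 0, 0, 0],
    [0, 0, 0, 0, 0, 0],
    [0, 0, 0, 0, 0, 0],
    [0, 0, 0, 0, 0, 0],
    [0, 0, 0, 0, 0, 0],
    [0, 0, 0, 0, 0, 0],
    [0, 0, 0, 0, 0, 0],
    [0, 0, 0, 0, 0, 0],
    [0, 0, 0, 0, 0, 0],
    [0, 0, 0, 0, 0, 0],
    [0, 0, 0, 0, 0, 0],
    [0, 0, 0, 0, 0, 0],
    [0, 0, 0, 0, 0, 0]
  ],
  "gripper": 0.75
}}

```text
clock: 46.07
position: [0.6172, -0.021, 0.0722]
ee_rot: [2.222, 2.221, 0.0]
force: [-0.1, 0.3, 0.0]
width: 0.751
gripper_force: 0.0
```

Emit:
{"name": "step_arm", "arguments": {
  "steps": [
    [0, 0, 0, 0, 0, 0],
    [0, 0, 0, 0, 0, 0],
    [0, 0, 0, 0, 0, 0],
    [0, 0, 0, 0, 0, 0],
    [0, 0, 0, 0, 0, 0],
    [0, 0, 0, 0, 0, 0],
    [0, 0, 0, 0, 0, 0],
    [0, 0, 0, 0, 0, 0],
    [0, 0, 0, 0, 0, 0],
    [0, 0, 0, 0, 0, 0]
  ],
  "gripper": 0
}}

```text
clock: 46.9
position: [0.6173, -0.021, 0.0723]
ee_rot: [2.222, 2.221, 0.0]
force: [0.5, -0.0, 0.0]
width: 0.475
gripper_force: 12.0
```

Emit:
{"name": "step_arm", "arguments": {
  "steps": [
    [0, 0, 2, 0, 0, 0],
    [0, 0, 4, 0, 0, 0],
    [0, 0, 10, 0, 0, 0],
    [0, 0, 18, 0, 0, 0],
    [0, 0, 22, 0, 0, 0],
    [0, 0, 20, 0, 0, 0],
    [0, 0, 12, 0, 0, 0],
    [0, 0, 2, 0, 0, 0],
    [0, 0, 0, 0, 0, 0]
  ]
}}

```text
clock: 47.65
position: [0.6176, -0.0209, 0.163]
ee_rot: [2.221, 2.221, 0.002]
force: [-0.6, 0.0, -1.4]
width: 0.48
gripper_force: 12.0
```

Emit:
{"name": "step_arm", "arguments": {
  "steps": [
    [-2, 10, 0, 0, 0, 0],
    [-3, 20, 0, 0, 0, 0],
    [-4.5, 27, 0, 0, 0, 0],
    [-4.5, 27, 0, 0, 0, 0],
    [-4.5, 27, 0, 0, 0, 0],
    [-4.5, 27, 0, 0, 0, 0],
    [-4.5, 27, 0, 0, 0, 0],
    [-4.5, 27, 0, 0, 0, 0],
    [-4.5, 27, 0, 0, 0, 0],
    [-4.5, 27, 0, 0, 0, 0],
    [-4.5, 27, 0, 0, 0, 0],
    [-4.5, 27, 0, 0, 0, 0],
    [-3.5, 26, 0, 0, 0, 0],
    [-2, 16, 0, 0, 0, 0],
    [-1, 8, 0, 0, 0, 0],
    [-0.5, 2, 0, 0, 0, 0],
    [0, 0, 0, 0, 0, 0],
    [0, 0, 0, 0, 0, 0],
    [0, 0, 0, 0, 0, 0]
  ]
}}

```text
clock: 49.23
position: [0.561, 0.3288, 0.1624]
ee_rot: [2.224, 2.217, -0.0]
force: [-0.2, -0.7, -1.0]
width: 0.478
gripper_force: 12.0
```

```bash
python3 -c "
from h import *
o=observe();print(o['position'],o['force'])
# tote edges in top view vs start (t2)
r2=cv2.resize(cv2.imread('pics/t2.png'),(200,150),interpolation=cv2.INTER_AREA)[:,:,::-1]
t=cams.get_image('top')
for nm,(x0,y0,x1,y1) in dict(handle=(22,116,66,138),cellll=(12,88,45,125)).items():
    m=cv2.matchTemplate(t[200:270,80:200],np.ascontiguousarray(r2[y0:y1,x0:x1]),cv2.TM_CCOEFF_NORMED);_,v,_,l=cv2.minMaxLoc(m);print(nm,v,l[0]+80,l[1]+200,'was',x0+90,y0+110)
s=cams.get_image('scene'); L=s[150:300,280:430]; 
L=cv2.cvtColor(L,cv2.COLOR_RGB2GRAY)
u=(w2px('scene',[.564,.25,.133])[0]).astype(int); print(u)
g=cv2.cvtColor(s,cv2.COLOR_RGB2GRAY)
for r in g[u[1]-16:u[1]+18:2,u[0]-24:u[0]+24:2]: print(' '.join('%3d'%q for q in r))
"
```

```text
[0.56097414 0.32881518 0.16241855] [-0.2213285  -0.71109493 -1.03467627]
handle 0.9848454594612122 112 226 was 112 226
cellll 0.5239159464836121 102 200 was 102 198
[344 241]
150 148 149 144 149 151 149 150 152 150 151 153 159 183 204 168 119 115  99  71  45  40  54  56
148 152 154 152 149 148 149 151 150 147 146 151 180 201 166 109 113 112 108 115  93  57  39  40
150 153 147 149 146 149 145 144 147 146 158 183 198 171 106  82 114 103  76 110 118 112  88  56
150 151 151 152 149 145 145 150 151 154 185 200 170 111  69  80 117 116 102 113 119 117 115 106
150 147 153 155 156 146 148 152 153 181 196 172 113  74  73  74 108 119 117 120 117 120 114 120
147 148 149 149 156 152 153 148 160 150 123  94  73  71  76  98 130 128 126 121 119 119 116 119
150 157 150 146 148 151 153 143 102  71 100  86  36  35  46  78 116 130 126 127 125 121 118 119
155 156 156 159 151 157 167 119  48 108 194 172  63  36  39  38  62 112 134 127 129 126 123 120
152 148 152 152 153 185 165  90  34  67 136 126  60  37  41  39  35  76 124 129 129 131 127 124
153 148 149 156 187 202 144  92  39  34  40  40  34  68 148 131  56  48 107 133 130 130 128 130
151 149 163 189 206 174 102 103  61  33  38  42  33  92 186 188  88  37 104 122 128 127 130 133
146 159 189 207 179 120  72  97 100  66  34  36  36  47  98 103  51  72 114 123 129 127 128 128
158 191 209 178 125  75  69  75 103 108  86  56  45  33  31  46  75 103 110 128 130 132 127 127
185 212 192 130  77  63  72  72  77  92 107 106 104  99  97 101 102  89 105 131 126 130 129 131
209 189 131  78  68  58  69  73  73  76  77  82  89  92  94  90  80  72  98 124 126 130 129 130
190 134  84  69  71  67  75  75  71  75  75  77  76  78  77  76  70  70  73  94 113 125 128 124
135  87  64  70  71  70  72  76  75  72  71  75  74  77  76  73  73  65  74  74  76  98 125 117
```

Emit:
{"name": "step_arm", "arguments": {
  "steps": [
    [-1, 1, -10, 0, 0, 0],
    [0, 0, -18, 0, 0, 0],
    [0, 0, -20, 0, 0, 0],
    [0, 0, -20, 0, 0, 0],
    [0, 0, -15, 0, 0, 0],
    [0, 0, -10, 0, 0, 0],
    [0, 0, -5, 0, 0, 0],
    [0, 0, -3, 0, 0, 0],
    [0, 0, -1, 0, 0, 0],
    [0, 0, -1, 0, 0, 0],
    [0, 0, -1, 0, 0, 0],
    [0, 0, 0, 0, 0, 0],
    [0, 0, 0, 0, 0, 0]
  ]
}}

```text
clock: 50.42
position: [0.5595, 0.3322, 0.0587]
ee_rot: [2.222, 2.221, 0.001]
force: [0.0, 0.4, -0.8]
width: 0.476
gripper_force: 12.0
```

Emit:
{"name": "step_arm", "arguments": {
  "steps": [
    [0, 0, -0.6, 0, 0, 0],
    [0, 0, 0, 0, 0, 0],
    [0, 0, 0, 0, 0, 0]
  ]
}}

```text
clock: 50.67
position: [0.5598, 0.3323, 0.0585]
ee_rot: [2.222, 2.221, 0.002]
force: [0.2, -0.2, 6.1]
width: 0.475
gripper_force: 12.0
```

Emit:
{"name": "step_arm", "arguments": {
  "steps": [
    [0, 0, 0.5, 0, 0, 0],
    [0, 0, 0, 0, 0, 0],
    [0, 0, 0, 0, 0, 0],
    [0, 0, 0, 0, 0, 0],
    [0, 0, 0, 0, 0, 0],
    [0, 0, 0, 0, 0, 0],
    [0, 0, 0, 0, 0, 0],
    [0, 0, 0, 0, 0, 0],
    [0, 0, 0, 0, 0, 0],
    [0, 0, 10, 0, 0, 0],
    [0, 0, 20, 0, 0, 0],
    [0, 0, 20, 0, 0, 0],
    [0, 0, 20, 0, 0, 0],
    [0, 0, 18, 0, 0, 0],
    [0, 0, 0, 0, 0, 0]
  ],
  "gripper": 0.75
}}

```text
clock: 51.92
position: [0.5615, 0.3327, 0.1509]
ee_rot: [2.221, 2.22, 0.01]
force: [0.8, -0.5, 0.3]
width: 0.754
gripper_force: 0.0
```

Emit:
{"name": "step_arm", "arguments": {
  "steps": [
    [-3, -10, 0, 0, 0, 0],
    [-6, -20, 0, 0, 0, 0],
    [-8, -29, 0, 0, 0, 0],
    [-8, -29, 0, 0, 0, 0],
    [-8, -29, 0, 0, 0, 0],
    [-8, -29, 0, 0, 0, 0],
    [-8, -29, 0, 0, 0, 0],
    [-8, -29, 0, 0, 0, 0],
    [-8, -29, 0, 0, 0, 0],
    [-8, -29, 0, 0, 0, 0],
    [-8, -29, 0, 0, 0, 0],
    [-7, -25, 0, 0, 0, 0],
    [-4, -15, 0, 0, 0, 0],
    [-3, -10, 0, 0, 0, 0],
    [-1, -4, 0, 0, 0, 0],
    [0, -1.5, 0, 0, 0, 0],
    [0, 0, 0, 0, 0, 0],
    [0, 0, 0, 0, 0, 0],
    [0, 0, 0, 0, 0, 0]
  ]
}}

```text
clock: 53.5
position: [0.4635, -0.0135, 0.146]
ee_rot: [-2.22, -2.223, 0.0]
force: [-0.1, 0.6, 0.1]
width: 0.748
gripper_force: 0.0
```

Emit:
{"name": "step_arm", "arguments": {
  "steps": [
    [0, 0, -10, 0, 0, 0],
    [0, 0, -20, 0, 0, 0],
    [0, 0, -20, 0, 0, 0],
    [0, 0, -20, 0, 0, 0],
    [0, 0, -20, 0, 0, 0],
    [0, 0, -10, 0, 0, 0],
    [0, 0, -8, 0, 0, 0],
    [0, 0, -6, 0, 0, 0],
    [0, 0, -4, 0, 0, 0],
    [0, 0, -2, 0, 0, 0],
    [0, 0, 0, 0, 0, 0],
    [0, 0, 0, 0, 0, 0]
  ]
}}

```text
clock: 54.5
position: [0.4637, -0.0145, 0.0266]
ee_rot: [2.222, 2.221, 0.001]
force: [1.0, 0.6, -0.6]
width: 0.75
gripper_force: 0.0
```

Emit:
{"name": "step_arm", "arguments": {
  "steps": [
    [0, 0, 0, 0, 0, 0],
    [0, 0, 0, 0, 0, 0],
    [0, 0, 0, 0, 0, 0],
    [0, 0, 0, 0, 0, 0],
    [0, 0, 0, 0, 0, 0],
    [0, 0, 0, 0, 0, 0],
    [0, 0, 0, 0, 0, 0],
    [0, 0, 0, 0, 0, 0],
    [0, 0, 0, 0, 0, 0],
    [0, 0, 0, 0, 0, 0],
    [0, 0, 0, 0, 0, 0],
    [0, 0, 0, 0, 0, 0],
    [0, 0, 0, 0, 0, 0]
  ],
  "gripper": 0,
  "force": 25
}}

```text
clock: 55.58
position: [0.463, -0.0145, 0.0261]
ee_rot: [-2.222, -2.221, 0.0]
force: [-2.8, -0.3, 3.7]
width: 0.328
gripper_force: 25.0
```

```bash
python3 -c "
from h import *
o=observe();print(o['position'],o['force'],o['width'],o['gripper_force'])"
```

```text
[ 0.46302545 -0.01449316  0.02610854] [-2.81702163 -0.27033384  3.65052048] 0.32781433779748587 24.999903738498688
```

Emit:
{"name": "step_arm", "arguments": {
  "steps": [
    [0, 0, 3, 0, 0, 0],
    [0, 0, 7, 0, 0, 0],
    [0, 0, 10, 0, 0, 0],
    [0, 0, 10, 0, 0, 0],
    [0, 0, 5, 0, 0, 0],
    [-3, 4, 0, 0, 0, 0],
    [-6, 7, 0, 0, 0, 0],
    [-7, 9, 0, 0, 0, 0],
    [-7, 9, 0, 0, 0, 0],
    [-6, 7, 0, 0, 0, 0],
    [-3, 4, 0, 0, 0, 0],
    [-1, 0.5, 0, 0, 0, 0],
    [0, 0, 0, 0, 0, 0],
    [0, 0, 0, 0, 0, 0],
    [0, 0, 0, 0, 0, 0],
    [0, 0, 0, 0, 0, 0]
  ]
}}

```text
clock: 56.92
position: [0.4306, 0.0256, 0.0612]
ee_rot: [2.222, 2.22, 0.0]
force: [-0.2, -0.2, -5.9]
width: 0.328
gripper_force: 25.0
```

Emit:
{"name": "step_arm", "arguments": {
  "steps": [
    [0, 0, -10, 0, 0, 0],
    [0, 0, -10, 0, 0, 0],
    [0, 0, -6, 0, 0, 0],
    [0, 0, -3, 0, 0, 0],
    [0, 0, -1, 0, 0, 0],
    [0, 0, -1, 0, 0, 0],
    [0, 0, 0, 0, 0, 0],
    [0, 0, 0, 0, 0, 0]
  ]
}}

```text
clock: 57.58
position: [0.4295, 0.0265, 0.0303]
ee_rot: [-2.22, -2.22, 0.0]
force: [-3.9, 2.3, 5.2]
width: 0.332
gripper_force: 25.0
```

Emit:
{"name": "step_arm", "arguments": {
  "steps": [
    [0, 0, -1, 0, 0, 0],
    [0, 0, -1, 0, 0, 0],
    [0, 0, 0, 0, 0, 0]
  ]
}}

```text
clock: 57.83
position: [0.4282, 0.0276, 0.0285]
ee_rot: [-2.217, -2.219, 0.001]
force: [-9.9, 6.2, 19.2]
width: 0.326
gripper_force: 25.0
```

Emit:
{"name": "step_arm", "arguments": {
  "steps": [
    [0, 0, 0, 0, 0, 0],
    [0, 0, 0, 0, 0, 0],
    [0, 0, 0, 0, 0, 0],
    [0, 0, 0, 0, 0, 0],
    [0, 0, 0, 0, 0, 0],
    [0, 0, 0, 0, 0, 0],
    [0, 0, 0, 0, 0, 0],
    [0, 0, 0, 0, 0, 0],
    [0, 0, 0, 0, 0, 0],
    [0, 0, 15, 0, 0, 0],
    [0, 0, 20, 0, 0, 0],
    [0, 0, 20, 0, 0, 0],
    [0, 0, 20, 0, 0, 0],
    [0, 0, 20, 0, 0, 0],
    [0, 0, 15, 0, 0, 0],
    [-5, 20, 0, 0, 0, 0],
    [-8, 40, 0, 0, 0, 0],
    [-8, 40, 0, 0, 0, 0],
    [-8, 40, 0, 0, 0, 0],
    [0, 40, 0, 0, 0, 0]
  ],
  "gripper": 0.8
}}

```text
clock: 59.5
position: [0.3993, 0.2076, 0.1382]
ee_rot: [-2.221, -2.22, 0.0]
force: [0.7, -0.5, -0.1]
width: 0.798
gripper_force: 0.0
```

Emit:
{"name": "step_arm", "arguments": {
  "steps": [
    [0, 40, 0, 0, 0, 0],
    [0, 30, 0, 0, 0, 0],
    [0, 20, 0, 0, 0, 0],
    [0, 0, 0, 0, 0, 0],
    [0, 0, 0, 0, 0, 0]
  ]
}}

```text
clock: 59.92
position: [0.4009, 0.2967, 0.1378]
ee_rot: [2.219, 2.223, -0.001]
force: [0.1, -0.5, 0.4]
width: 0.798
gripper_force: 0.0
```

```bash
python3 -c "
from h import *
o=observe();print(o['position'],o['clock'])
s=cams.get_image('scene');t=cams.get_image('top')
rs=cv2.resize(cv2.imread('pics/s1.png'),(210,150),interpolation=cv2.INTER_AREA)[:,:,::-1]
m=cv2.matchTemplate(s[150:270,230:370],np.ascontiguousarray(rs[45:80,143:172]),cv2.TM_CCOEFF_NORMED);_,v,_,l=cv2.minMaxLoc(m);print('scene cw',v,l[0]+230,l[1]+150,'was 288 185')
r2=cv2.resize(cv2.imread('pics/t2.png'),(200,150),interpolation=cv2.INTER_AREA)[:,:,::-1]
for nm,(x0,y0,x1,y1) in dict(cw=(125,107,160,140),handle=(22,116,66,138)).items():
    m=cv2.matchTemplate(t,np.ascontiguousarray(r2[y0:y1,x0:x1]),cv2.TM_CCOEFF_NORMED);_,v,_,l=cv2.minMaxLoc(m);print(nm,v,l,'was',x0+90,y0+110)
u=w2px('top',[.43,.026,.02])[0].astype(int);print(u)
g=cv2.cvtColor(t,cv2.COLOR_RGB2GRAY)
for r in g[u[1]-20:u[1]+20:2,u[0]-20:u[0]+20:2]: print(' '.join('%3d'%q for q in r))
"
```

```text
[0.40088166 0.29674212 0.13777171] 59.9167
scene cw 0.949999988079071 289 185 was 288 185
cw 0.9191634654998779 (213, 218) was 215 217
handle 0.7427836656570435 (127, 225) was 112 226
[231 232]
159 157 156 156 154 156 161 165 167 169 162 160 161 163 162 166 166 159 157 160
160 158 159 160 159 158 158 165 166 164 157 156 153 157 167 167 169 167 165 160
160 158 157 159 162 162 158 162 164 163 161 160 156 161 171 167 167 166 159 157
160 158 162 163 161 160 159 160 153 141 130 129 135 149 159 159 161 162 154 159
157 155 162 164 162 156 147 119  84  65  55  51  54  67 103 140 162 159 159 168
161 161 162 163 164 146 117 144 165 179 163 127  72  46  48  77 139 165 165 166
162 166 167 168 159 154 207 224 225 225 227 224 191 100  47  46  80 142 164 161
163 164 163 165 172 215 224 222 218 222 226 228 229 195  92  46  48 100 154 159
164 163 157 155 203 223 214 209 216 221 224 226 231 230 169  58  46  64 139 163
163 164 156 151 217 207 201 215 220 228 229 219 230 233 218  96  45  49 119 163
161 163 139 166 211 154 194 217 223 230 233 211 227 232 226 113  46  47 104 157
158 159 131 166 213 150 184 217 224 230 226 198 228 231 226 121  46  47 104 157
156 157 129 149 215 160 138 187 217 216 187 214 232 233 222 109  47  48 116 160
154 162 132 121 208 201 163 140 148 176 217 230 232 233 188  79  46  61 135 160
156 160 147 105 164 221 225 217 219 228 230 231 232 219 123  54  46  97 154 159
157 162 158 113 101 174 222 229 229 230 231 230 212 136  66  46  71 140 160 157
148 151 153 145 108  96 134 188 215 219 211 165 111  62  47  72 131 158 162 164
149 153 153 153 151 132 115  89  84  84  78  62  53  67  96 132 158 163 160 161
153 151 159 163 165 158 162 154 145 137 119 110 126 145 156 156 157 163 161 162
154 151 160 160 160 160 161 162 158 162 165 163 167 166 164 160 164 169 164 159
```

The weight is back on the pad, roughly 6 mm off its centre, which is within tolerance. Now I turn the tool, shut the gripper and go behind the handle.

Emit:
{"name": "step_arm", "arguments": {
  "steps": [
    [-5, -1, 0, 0, 0, 0.115],
    [-5, -1, 0, 0, 0, 0.115],
    [-5, -1, 0, 0, 0, 0.115],
    [-5, -1, 0, 0, 0, 0.115],
    [-5, -1, 0, 0, 0, 0.115],
    [-5, -1, 0, 0, 0, 0.115],
    [-5, -1, 0, 0, 0, 0.115],
    [-5, -1, 0, 0, 0, 0.115],
    [-5, -1, 0, 0, 0, 0.115],
    [-5, -1, 0, 0, 0, 0.115],
    [-4, -1, 0, 0, 0, 0.115],
    [-2, -1, 0, 0, 0, 0.115],
    [0, 0, 0, 0, 0, 0.115],
    [0, 0, 0, 0, 0, 0.115],
    [0, 0, 0, 0, 0, 0],
    [0, 0, 0, 0, 0, 0],
    [0, 0, 0, 0, 0, 0]
  ],
  "gripper": 0
}}

```text
clock: 61.43
position: [0.3455, 0.2833, 0.1382]
ee_rot: [-0.053, 3.141, 0.0]
force: [0.5, 0.2, 0.4]
width: 0.008
gripper_force: 0.0
```

```bash
python3 -c "
from h import *
o=observe();print(o['position'],o['ee_rot'],o['joints'],o['width'])
t=cams.get_image('top')
r2=cv2.resize(cv2.imread('pics/t2.png'),(200,150),interpolation=cv2.INTER_AREA)[:,:,::-1]
for nm,(x0,y0,x1,y1) in dict(handle=(22,116,66,138),hright=(48,115,82,138),corner=(60,105,85,130)).items():
    m=cv2.matchTemplate(t,np.ascontiguousarray(r2[y0:y1,x0:x1]),cv2.TM_CCOEFF_NORMED);_,v,_,l=cv2.minMaxLoc(m);print(nm,v,l,'was',x0+90,y0+110)
s=cams.get_image('scene'); rs=cv2.cvtColor(s,cv2.COLOR_RGB2GRAY)
print(w2px('scene',[[.564,.25,.133],[.56,.332,.119]]))
"
```

```text
[0.3455009  0.28326248 0.13823292] [-5.27442175e-02  3.14107571e+00  1.09211888e-04] [-1.0298261   0.20687656  0.26393606  2.07804545 -0.07047893  0.86476774
  0.87887515] 0.00846682673772675
handle 0.7948827147483826 (123, 225) was 112 226
hright 0.9564713835716248 (138, 225) was 138 225
corner 0.9967596530914307 (150, 215) was 150 215
[[344.9992589  241.66236696]
 [375.71451084 263.62818533]]
```

Emit:
{"name": "step_arm", "arguments": {
  "steps": [
    [0, 0, -10, 0, 0, 0],
    [0, 1, -20, 0, 0, 0],
    [0, 0, -20, 0, 0, 0],
    [0, 0, -20, 0, 0, 0],
    [0, 0, -18, 0, 0, 0],
    [0, 0, -10, 0, 0, 0],
    [0, 0, -5, 0, 0, 0],
    [0, 0, -1, 0, 0, 0],
    [0, 0, 0, 0, 0, 0],
    [8, 0, 0, 0, 0, 0],
    [8, 0, 0, 0, 0, 0],
    [5, 0, 0, 0, 0, 0],
    [3, 0, 0, 0, 0, 0],
    [3, 0, 0, 0, 0, 0],
    [3, 0, 0, 0, 0, 0],
    [3, 0, 0, 0, 0, 0],
    [0, 0, 0, 0, 0, 0]
  ]
}}

```text
clock: 62.95
position: [0.3788, 0.285, 0.0342]
ee_rot: [-0.06, 3.141, 0.0]
force: [0.4, 0.6, 0.6]
width: 0.005
gripper_force: 0.0
```

Emit:
{"name": "step_arm", "arguments": {
  "steps": [
    [1.5, 0, 0, 0, 0, 0],
    [1.5, 0, 0, 0, 0, 0],
    [1.5, 0, 0, 0, 0, 0],
    [2, 0, 0, 0, 0, 0],
    [2.5, 0, 0, 0, 0, 0],
    [3, 0.1, 0, 0, 0, 0],
    [3, 0.1, 0, 0, 0, 0],
    [3, 0.1, 0, 0, 0, 0],
    [3, 0.1, 0, 0, 0, 0],
    [3, 0.1, 0, 0, 0, 0],
    [3, 0.1, 0, 0, 0, 0],
    [3, 0.1, 0, 0, 0, 0],
    [3, 0.1, 0, 0, 0, 0],
    [3, 0.1, 0, 0, 0, 0],
    [3, 0.1, 0, 0, 0, 0],
    [3, 0.1, 0, 0, 0, 0],
    [2.5, 0.1, 0, 0, 0, 0],
    [2, 0.1, 0, 0, 0, 0],
    [1, 0, 0, 0, 0, 0],
    [0, 0, 0, 0, 0, 0]
  ]
}}

```text
clock: 64.62
position: [0.4263, 0.2864, 0.0342]
ee_rot: [-0.061, 3.14, 0.0]
force: [0.5, 0.9, -0.4]
width: 0.005
gripper_force: 0.0
```

```bash
python3 -c "
from h import *
o=observe();print(o['position'],o['force'])
t=cams.get_image('top')
r2=cv2.resize(cv2.imread('pics/t2.png'),(200,150),interpolation=cv2.INTER_AREA)[:,:,::-1]
for nm,(x0,y0,x1,y1) in dict(hright=(48,115,66,138),cellR=(46,86,74,120)).items():
    m=cv2.matchTemplate(t[150:260,100:180],np.ascontiguousarray(r2[y0:y1,x0:x1]),cv2.TM_CCOEFF_NORMED);_,v,_,l=cv2.minMaxLoc(m);print(nm,v,l[0]+100,l[1]+150,'was',x0+90,y0+110)
s=cv2.cvtColor(cams.get_image('scene'),cv2.COLOR_RGB2GRAY)
bri=(s>165).astype('uint8'); 
t2=cv2.cvtColor(t,cv2.COLOR_RGB2GRAY)
u=w2px('top',[.60,.25,.1])[0].astype(int);print(u)
for r in t2[u[1]-30:u[1]+70:4,u[0]-36:u[0]+36:3]: print(' '.join('%3d'%q for q in r))
"
```

```text
[0.42626815 0.28641346 0.03418378] [ 0.53410098  0.85312053 -0.40457705]
hright 0.555720865726471 125 232 was 138 225
cellR 0.7908619046211243 136 182 was 136 196
[145 168]
 96  99  90  84  81  80  82  90  95  99 106 116 128 147 152 158 164 170 158 129 102 135 160 164
183 194 199 203 204 205 206 207 209 210 210 209 208 208 207 205 204 202 162 136 102 133 158 166
180 184 179 174 169 164 158 152 147 140 134 124 116 108 101  95  89  85 156 139 101 132 165 167
 83  88  95  99 107 119 132 148 153 159 165 174 188 189 194 197 200 202 160 139 100 128 157 162
201 206 208 208 206 204 202 201 195 189 185 179 175 162 155 145 130 136 155 140  92 125 162 161
108  97  89  83  78  74  71  85  88  98  56  46  52  90 116 126 127 127 155 141  93 120 154 164
136 127 129 137 142 143 142 140 115  63  70  44  71  66  98 109 144 128  75 106 112 129 166 165
 88  64 210 101 115 130 143 139  90 162 153  44 168 137  85  84  96 124 108 226 162 126 164 162
 67 145  60  45 113  68 112 140 106  48  44  45  45  56 118  68  69 125  96 223 164 118 158 162
109 130  57 105 136 111  84 141  74 108  99  86 100 103  67  67
[... 772 characters left out ...]
 135  97 219 199 110 156 159
 39  37  48  70 122 143 151 154 132 136 146 146 146 147 147 147 148 136  96 218 207 108 150 164
 58  40  42  50  50  97 227 232 232 178 128 117 111 123  96  89  84  83  79 214 206 110 165 164
 58  59  45  50  51  56 140 230 233 185 150 147 132  86  65  79  75 122 209 211 206 108 158 162
 50  50  50  50  51  51  99  98 231 189 116  92  65  66  66  66  72  93 145 203 215 108 154 163
 56  50  50  45  51  51  91  85 230 190 116  99  65  66  66  66  66  76 116 191 215 108 150 162
 63  61  50  48  50  56 106  74 230 197 116  99  65  66  66  66  66 110 214 202 220 109 150 162
 49  57  47  43  50  78 118 220 230 203 115 102  66  66  66  67  77  89 135 169 200 107 151 165
```

Emit:
{"name": "step_arm", "arguments": {
  "steps": [
    [1, 0, 0, 0, 0, 0],
    [2, 0.1, 0, 0, 0, 0],
    [3, 0.1, 0, 0, 0, 0],
    [4, 0.2, 0, 0, 0, 0],
    [4, 0.2, 0, 0, 0, 0],
    [4, 0.2, 0, 0, 0, 0],
    [4, 0.2, 0, 0, 0, 0],
    [4, 0.2, 0, 0, 0, 0],
    [4, 0.2, 0, 0, 0, 0],
    [4, 0.2, 0, 0, 0, 0],
    [4, 0.2, 0, 0, 0, 0],
    [4, 0.2, 0, 0, 0, 0],
    [4, 0.2, 0, 0, 0, 0],
    [4, 0.2, 0, 0, 0, 0],
    [4, 0.2, 0, 0, 0, 0],
    [4, 0.2, 0, 0, 0, 0],
    [4, 0.2, 0, 0, 0, 0],
    [3, 0.1, 0, 0, 0, 0],
    [2, 0.1, 0, 0, 0, 0],
    [1, 0, 0, 0, 0, 0]
  ]
}}

```text
clock: 66.38
position: [0.4943, 0.2897, 0.0342]
ee_rot: [-0.061, 3.14, 0.001]
force: [-1.0, -1.0, -0.5]
width: 0.005
gripper_force: 0.4
```

Emit:
{"name": "step_arm", "arguments": {
  "steps": [
    [1.5, 0.1, 0, 0, 0, 0],
    [1.5, 0.1, 0, 0, 0, 0],
    [1.5, 0.1, 0, 0, 0, 0],
    [1.5, 0.1, 0, 0, 0, 0],
    [1.5, 0.1, 0, 0, 0, 0],
    [1.5, 0.1, 0, 0, 0, 0],
    [1.5, 0.1, 0, 0, 0, 0],
    [1.5, 0.1, 0, 0, 0, 0],
    [1.5, 0.1, 0, 0, 0, 0],
    [1.5, 0.1, 0, 0, 0, 0]
  ]
}}

```text
clock: 67.22
position: [0.5088, 0.2905, 0.0341]
ee_rot: [0.061, -3.141, 0.0]
force: [-1.2, -0.8, 0.6]
width: 0.004
gripper_force: 0.6
```

Emit:
{"name": "step_arm", "arguments": {
  "steps": [
    [1.5, 0.1, 0, 0, 0, 0],
    [1.5, 0.1, 0, 0, 0, 0],
    [1.5, 0.1, 0, 0, 0, 0],
    [1.5, 0.1, 0, 0, 0, 0],
    [1.5, 0.1, 0, 0, 0, 0],
    [1.5, 0.1, 0, 0, 0, 0],
    [0, 0, 0, 0, 0, 0]
  ]
}}

```text
clock: 67.8
position: [0.5183, 0.2913, 0.0342]
ee_rot: [-0.061, 3.14, 0.001]
force: [0.0, 0.3, -0.3]
width: 0.004
gripper_force: 0.1
```

Emit:
{"name": "step_arm", "arguments": {
  "steps": [
    [1.5, 0.1, 0, 0, 0, 0],
    [1.5, 0.1, 0, 0, 0, 0],
    [1.5, 0.1, 0, 0, 0, 0],
    [1.5, 0.1, 0, 0, 0, 0],
    [0, 0, 0, 0, 0, 0]
  ]
}}

```text
clock: 68.22
position: [0.5241, 0.2916, 0.0342]
ee_rot: [-0.061, 3.141, 0.0]
force: [-0.7, -0.4, -0.4]
width: 0.003
gripper_force: 0.1
```

Emit:
{"name": "step_arm", "arguments": {
  "steps": [
    [1.5, 0.1, 0, 0, 0, 0],
    [1.5, 0.1, 0, 0, 0, 0],
    [1.5, 0.1, 0, 0, 0, 0],
    [0, 0, 0, 0, 0, 0]
  ]
}}

```text
clock: 68.55
position: [0.5243, 0.2917, 0.0338]
ee_rot: [0.063, -3.134, 0.002]
force: [-13.1, -2.2, 10.2]
width: 0.004
gripper_force: 6.7
```

The force rose to 13 N at the stop, so the tote is home. Back off and clear the view.

Emit:
{"name": "step_arm", "arguments": {
  "steps": [
    [-3, 0, 0, 0, 0, 0],
    [-5, 0, 0, 0, 0, 0],
    [-10, 0, 0, 0, 0, 0],
    [-15, 0, 0, 0, 0, 0],
    [-20, 0, 0, 0, 0, 0],
    [-20, 0, 0, 0, 0, 0],
    [-20, 0, 0, 0, 0, 0],
    [0, 0, 20, 0, 0, 0],
    [0, 0, 30, 0, 0, 0],
    [0, 0, 30, 0, 0, 0],
    [0, 0, 30, 0, 0, 0],
    [-15, 30, 0, 0, 0, 0],
    [-15, 35, 0, 0, 0, 0],
    [-15, 35, 0, 0, 0, 0],
    [-15, 35, 0, 0, 0, 0],
    [-15, 35, 0, 0, 0, 0],
    [-10, 30, 0, 0, 0, 0],
    [0, 0, 0, 0, 0, 0],
    [0, 0, 0, 0, 0, 0],
    [0, 0, 0, 0, 0, 0]
  ]
}}

```text
clock: 70.22
position: [0.3503, 0.4911, 0.1439]
ee_rot: [-0.061, 3.141, -0.001]
force: [0.5, -0.7, -0.3]
width: 0.008
gripper_force: 0.0
```

```bash
python3 -c "
from h import *
o=observe();print(o['position'],o['force'])
t=cams.get_image('top'); s=cams.get_image('scene')
r2=cv2.resize(cv2.imread('pics/t2.png'),(200,150),interpolation=cv2.INTER_AREA)[:,:,::-1]
for nm,(x0,y0,x1,y1) in dict(cw=(125,107,160,140),handle=(22,116,66,138),hright=(48,115,66,138),pan=(126,25,187,100)).items():
    m=cv2.matchTemplate(t,np.ascontiguousarray(r2[y0:y1,x0:x1]),cv2.TM_CCOEFF_NORMED);_,v,_,l=cv2.minMaxLoc(m);print(nm,v,l,'was',x0+90,y0+110, px2w('top',[[l[0]+(x1-x0)/2,l[1]+(y1-y0)/2]],.07)-px2w('top',[[x0+90+(x1-x0)/2,y0+110+(y1-y0)/2]],.07))
rs=cv2.resize(cv2.imread('pics/s1.png'),(210,150),interpolation=cv2.INTER_AREA)[:,:,::-1]
m=cv2.matchTemplate(s[150:270,230:370],np.ascontiguousarray(rs[45:80,143:172]),cv2.TM_CCOEFF_NORMED);_,v,_,l=cv2.minMaxLoc(m);print('scene cw',v,l[0]+230,l[1]+150,'was 288 185')
# can terminals in top view
g=cv2.cvtColor(t,cv2.COLOR_RGB2GRAY)
print(w2px('top',[[.70,.255,.133],[.695,.337,.119]]))
for r in g[100:165:3,98:176:3]: print(' '.join('%3d'%q for q in r))
"
```

```text
[0.35025067 0.49113894 0.14394158] [ 0.52891047 -0.72205667 -0.33221585]
cw 0.921137809753418 (213, 218) was 215 217 [[-0.00252217  0.00540531  0.        ]]
handle 0.6153596043586731 (112, 225) was 112 226 [[2.70868984e-03 3.88464860e-05 0.00000000e+00]]
hright 0.6541890501976013 (450, 287) was 138 225 [[-0.18965065 -0.82275008  0.        ]]
pan 0.9997431039810181 (216, 135) was 216 135 [[0. 0. 0.]]
scene cw 0.9504786729812622 289 185 was 288 185
[[141.43309638 129.84177214]
 [113.06402571 134.4661182 ]]
 93  99 100 100  95  81  84  86  94 101 103 102 102 101 102  65  29  23  47  37  24  41 100 101  99  88
 93  99 100 101  99  92  94  92  98 102 102 103 102 101 102  93  76  88  96  73  72  92 102 101  99  85
 86  85  86  92  92  94  94  95  97  98 100 101 101 101 101 101 102 102 102 103 102 101 101 102  98  89
 75  77  81  81  82  82  82  86  86  85  83  82  83  86  83  86  83  84  85  89  87  93  90  90  90  88
127 113  95 100  95  69  89  64  66  65  64  56  62  58  61  66  72  78  88  93 100 112 113  87  87  83
152 152 148 159 155 149 149 149 152 153 154 142 147 144 144 145 147 14
[... 997 characters left out ...]
  56  57  87 132 129  69  80  72  75  97  58  60 104 135 119 155 100 102 145
145  89  80 124 120  86  78  88 112 131 135 133  93 100  90  92 100 112 118 130 129 128 155  99 101 139
143  90  96 123 129 125 122 125 119 111 109 122  98  91  81  82  74  72  71  86  89 120 156  99 101 138
144  90  86  82  82  83  82  83  85  91 112 116  87 131 132 133 133 133 134 138 135 121 155 102  99 134
144  90  80 123 134 133 133 134 134 135 135 125  92 136 136 136 136 136 137 137 135 124 156 103  98 127
143  91  81 124 133 134 134 135 135 135 135 120  91 136 136 136 136 137 138 137 135 120 126  88  98 138
139  90  80 125 133 133 134 134 135 135 135 120  93 136 135 136 136 137 137 138 136 110 107 169 109 142
```

Pixel checks agree:
- Both cans are upright, with terminals at about (142,130) and (114,133).
- The tote is against the stop.
- The pan is empty and the weight is on its pad.

Handing in.

```bash
python3 -c "
from h import *
print(job.sign_off())"
```

```text
the job is handed in; nothing more can be done
None
```

Job handed in at about 70 s on the robot clock (sign-off gave no verdict): the balance was proved, cap_l and cap_s (the only two capacitors present) were weighed and stand in the tote, the tote was pushed to the stop, and the check weight, knocked off its pad mid-run, is back about 6 mm from centre.

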